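Change over the embossing chase

ROBOT

A 6-joint arm with a two-finger parallel gripper is mounted at the origin on the work surface. World frame = base frame: x ahead of the robot, y to its left, z up, the work surface at z = 0. Lengths are in m, angles in rad, forces in N, time in s.
With the tool pointing down it reaches from about 0.225 to 0.875 m from the base axis. Payload 3.4 kg.
Tool frame: the origin (TCP) lies between the finger pads; the fingertips stand 17 mm ahead of it and the grasp point (between the pads) lies 2 mm behind it; z points along the fingers, y is the line along which they close (so a half turn about z gives the same grasp; the last joint's range is limited). The gripper opens to 85 mm and grips with 20 to 120 N. Pads are 22 mm wide; open, the fingers measure 114 mm over their backs; the gripper's body (76 mm by 85 mm) begins 54 mm behind the grasp point. The pads swing forward as they close: fully open they stand 13 mm farther back than shut.
Start: joints at [-1.251, 0.276, 1.505, -0, 1.361, -0.121], TCP at [0.245, -0.52, 0.248] pointing down, gripper open.
Joint ranges: [-2.89, 2.89], [-0.75, 2.08], [0.22, 2.7], [-1.18, 4.32], [0.11, 2.71], [-2.7, 2.7]. Speed limits (rad/s): [2.57, 2.57, 3.14, 3.14, 3.14, 3.14].

INTERFACE

Orientations are given as a unit quaternion [w, x, y, z].
In Python, from workcell import observe, grab_frame, camera_model, finish_job, silhouettes gives the robot as it stands.
- The arm moves only by the shell command python3 -m creep 'ROWS'. ROWS is a JSON object of lists of equal length, an entry for each row: "twist": the turn, a rotation vector about the tool's x, y, z in degrees, a list of three; "slide": the shift along the tool's x, y, z in m, a list of three; "claw": the opening, from 0 (shut) to 1 (fully open). A call has 1 to 5 rows; each row shifts and turns the commanded pose from where the row before left it, along the tool's axes as they then stand; what a row does not reach is not made up. A row lasts 1/12 s, in which the tool goes at most 41.7 mm and 7.16 degrees, less where a joint would pass 70% of its speed; a pose out of reach is approached as far as the arm can. A call with a gripper value outside its range is refused whole. The fingers move at their own pace and stop on an object; the grip force is fixed at half the most. Time passes only in rows, so rows that do not move let the fingers close. It gives the time, the measured TCP pose, the force, the opening and the grip force at its end, in the units of the state.
- observe(): the state, without advancing time (a new reading comes with each control period).
- grab_frame(name): name is "scene" or "top" or "wrist"; returns the picture (400x640x3 uint8, red, green, blue); there is no depth.
- camera_model(name): a dict with "fx", "fy", "cx", "cy" (pixels), "k1" (the pictures are not rectified: a ray, as slopes to the right and down, at radius r is drawn at 1 + k1 r^2 times it, then the intrinsics apply), "view" (4x4, takes a point from world to camera coordinates); the wrist camera has in their place "mount" (4x4, takes a point from camera to tool coordinates, whose origin is the TCP and whose axes are the flange's). Camera axes: x right, y down, z forward; pixel columns grow to the right and rows downward; lengths in m; the calibration is good to about 2 mm. A picture is of the moment at which its call begins: read the wrist's pose just before it. camera_model takes no time and is no camera call.
- finish_job(): hands the job in; it is judged then, once.
Trained networks look in the newest picture that a camera, given by its name, has taken for a name from the list of things; names that differ only in an ending like _2 or _b are one class to them, and where a whole thing is asked for, a point or a joint stands for the part that bears it (a point fixed in the world has none). Each returns a list of dicts, best first, with "p" (0 to 1); they miss things now and then, are a little off and sometimes report something else, mostly with a low value. They report only what shows in the picture. A call takes as long as a camera call.
- silhouettes(query, camera): "mask" (400x640 bool, what is visible of it) and "bbox" ([left, top, right, bottom] in pixels, round what is visible of it).
The state is a dict: "time_s": time; "joint_pos": joint angles; "joint_velocities": joint speeds; "tau": joint torques, N m; "ee_pos": TCP position; "tcp_rot": TCP orientation; "force": force on the tool from outside, world axes, zero at the start; "moment": the same for the moment, N m; "grip_width": finger opening in m; "gripper_force": force on a finger pad.
Only numpy, scipy, OpenCV 4.12 (cv2) and the standard library are available. Lean on these libraries where they do the work, as an engineer would, in place of code of your own. Each camera call takes 0.05 s, during which the arm holds its last target. There are 200 camera calls.

TASK

Change the chase over to the next embossing job: pinch both tabs of its lock knob to turn it open, lift out the two wooden embossing plates of the last job and lay them flat side by side on the blue stone, then stand every aluminium embossing block that is there in the chase, in one flat, centred row with just those packers that fill it snugly (the row must come to 152 mm), and turn the knob fully back to locked so that its tabs spring out. Leave the spare packers on their cardboard and do not disturb the hammer, awl or glue jar.

Things in the scene. Friction and masses are not known exactly. Their poses are not given: they have to be found in the camera images.
- chase: Embossing chase: fixed dark steel plate, 110 mm in x, 297 mm in y (from y = -187 to +110 mm), 12 mm thick. Origin on the bench surface, z up; its bed (top) is at z = 12 mm. Blocks stand on the bed in one row along y, their 64 mm length along x and centred on x = 0, between the fixed jaw (+y end) and the moving jaw. No walls at the x sides: the ends of blocks are free for fingers.
- fixed_jaw (a point): Foot of the fixed jaw's face, at x = 0, y = +85 mm, z = 12 mm in the chase's frame, axes as the chase. The jaw is dark steel, 90 mm long in x, 24 mm thick, 26 mm above the bed.
- jaw_face (a point): Foot of the moving jaw's face (aluminium, 90 mm in x, 18 mm thick, 22 mm above the bed), axes as the chase. Knob open: at y = -74 mm, so 159 mm between the jaws; locking drives it 9 mm towards the fixed jaw and pushes the row up to it. A row of 152 mm goes in with 7 mm to spare and is clamped with about 15 N; 8 mm less stays loose, 8 mm more will not go in.
- knob (a joint): Lock knob, vertical axis: 0 rad = locked (pointer at red dot), 1.22 rad = open (green dot), positive counter-clockwise from above, stops at both ends, stays where left, turns with about 0.25 N m. At both ends it is blocked until both orange tabs are pushed in together; let go within 0.04 rad of an end, they spring out into notches and lock it.
- knob_grip (a point): Knob axis half-way up the tabs, 56 mm above the bench, at x = 0, y = -142 mm of the chase; x runs through the tabs to tab_a (white pointer), z up, turns with the knob. Black hub 40 mm in x, 52 in y, top at 70 mm. Tabs 20 mm wide, 42 to 70 mm above the bench, outer faces 64 mm apart at rest, 46 when pushed in. Lock ring (radius 43 mm) below them ends at 39 mm.
- tab_a (a joint): Tab under the pointer: 0 = out, 0.009 m = fully in. It must be in by more than 3.5 mm to free the knob. Spring: 4 N at rest, 9 N fully in.
- tab_b (a joint): The opposite tab, the same values and spring.
- jaw (a joint): Give of the moving jaw's spring: 0 = nothing clamped, about -0.002 m = a row clamped snugly, beyond -0.0035 m = forced.
- plate_a_mid (a point): Embossing plate of the last job, wooden block with a brass face showing three dots: 64 mm long in its x, 76 mm wide in its y, 34 mm high, about 0.25 kg. The point is its centre, half-way up; z up. At the start the two plates fill the chase and are clamped there, this one at the fixed jaw.
- plate_b_mid (a point): The other plate of the last job, the same size and weight, with three diamonds; at the start at the moving jaw.
- stone: Fixed blue-topped stone slab, 220 mm in x, 170 mm in y, 30 mm high, on the bench to the left or the right of the chase. Origin at the centre of its underside.
- pack_card: Sheet of cardboard (120 mm in x, 320 mm in y, under 1 mm thick, no obstacle) beyond the chase; on it the five plastic packers lie in a row along y, in any order, 56 mm apart, their length along x. Origin at its centre on the bench.
- die_leaf_mid (a point): Embossing block, aluminium with a brass face showing a leaf on top: 64 mm long, 32 mm wide, 34 mm high, 0.2 to 0.35 kg. Two or all three kinds are present, on cardboard on the bench across the chase from the stone. Its origin is the block's centre (half-way up), its x axis runs along the 64 mm length, y across the width, z up.
- die_star_mid (a point): Embossing block, aluminium with a brass face showing a six-pointed star on top: 64 mm long, 40 mm wide, 34 mm high, 0.2 to 0.35 kg. Two or all three kinds are present, on cardboard on the bench across the chase from the stone. Its origin is the block's centre (half-way up), its x axis runs along the 64 mm length, y across the width, z up.
- die_rose_mid (a point): Embossing block, aluminium with a brass face showing a rosette of dots on top: 64 mm long, 48 mm wide, 34 mm high, 0.2 to 0.35 kg. Two or all three kinds are present, on cardboard on the bench across the chase from the stone. Its origin is the block's centre (half-way up), its x axis runs along the 64 mm length, y across the width, z up.
- pack24a_mid (a point): Packer, yellow plastic block: 64 mm long, 24 mm wide (its thickness in the row), 34 mm high, about 0.1 kg (two of this kind, alike). Its origin is the block's centre (half-way up), its x axis runs along the 64 mm length, y across the width, z up.
- pack24b_mid (a point): Packer, yellow plastic block: 64 mm long, 24 mm wide (its thickness in the row), 34 mm high, about 0.1 kg (two of this kind, alike). Its origin is the block's centre (half-way up), its x axis runs along the 64 mm length, y across the width, z up.
- pack32a_mid (a point): Packer, blue plastic block: 64 mm long, 32 mm wide (its thickness in the row), 34 mm high, about 0.1 kg (two of this kind, alike). Its origin is the block's centre (half-way up), its x axis runs along the 64 mm length, y across the width, z up.
- pack32b_mid (a point): Packer, blue plastic block: 64 mm long, 32 mm wide (its thickness in the row), 34 mm high, about 0.1 kg (two of this kind, alike). Its origin is the block's centre (half-way up), its x axis runs along the 64 mm length, y across the width, z up.
- pack40_mid (a point): Packer, red plastic block: 64 mm long, 40 mm wide (its thickness in the row), 34 mm high, about 0.1 kg. Its origin is the block's centre (half-way up), its x axis runs along the 64 mm length, y across the width, z up.
- hammer: Bystander: hammer, 220 mm long, lying to the left of the packers.
- awl: Bystander: wooden-handled awl, 125 mm long, lying beyond the packers.
- glue_jar: Bystander: glue jar, 68 mm wide, 95 mm high.

How it is judged:
On the way, in this order (a step that is already met when the one before it is completed fails the run):
1. the lock knob is turned open (value of joint knob above 1.14 rad), for 0.2 s.
2. both plates of the last job are out of the chase (horizontal distance between each of plate_a_mid, plate_b_mid and chase above 0.15 m), for 0.2 s.
3. every embossing block stands in the chase with the knob still open (x of die_leaf_mid in the frame of chase between -0.016 and 0.016 m and y of die_leaf_mid in the frame of chase between -0.075 and 0.085 m and z of die_leaf_mid in the frame of chase between 0.024 and 0.034 m and angle between each of die_leaf_mid, die_star_mid, die_rose_mid's own z axis and vertical below 0.1 rad and angle between the x axis of each of die_leaf_mid, die_star_mid, die_rose_mid and the x axis of chase, either way round below 0.1 rad and x of die_star_mid in the frame of chase between -0.016 and 0.016 m and y of die_star_mid in the frame of chase between -0.075 and 0.085 m and z of die_star_mid in the frame of chase between 0.024 and 0.034 m and x of die_rose_mid in the frame of chase between -0.016 and 0.016 m and y of die_rose_mid in the frame of chase between -0.075 and 0.085 m and z of die_rose_mid in the frame of chase between 0.024 and 0.034 m and value of joint knob above 1.1 rad), for 0.2 s.
At the end, for the whole second after the job is handed in: Both plates flat on the stone; each embossing block in the chase row, flat, square to 0.1 rad, within 16 mm of the centre line; each packer likewise or on its card (within 110 x 210 mm of its middle); knob within 0.06 rad of locked, tabs under 2 mm in; jaw spring given 0.8 to 3.5 mm (x of plate_a_mid in the frame of stone between -0.09 and 0.09 m and y of plate_a_mid in the frame of stone between -0.07 and 0.07 m and z of plate_a_mid in the frame of stone between 0.042 and 0.052 m and angle between each of plate_a_mid, plate_b_mid's own z axis and vertical below 0.06 rad and x of plate_b_mid in the frame of stone between -0.09 and 0.09 m and y of plate_b_mid in the frame of stone between -0.07 and 0.07 m and z of plate_b_mid in the frame of stone between 0.042 and 0.052 m and x of die_leaf_mid in the frame of chase between -0.016 and 0.016 m and y of die_leaf_mid in the frame of chase between -0.075 and 0.085 m and z of die_leaf_mid in the frame of chase between 0.024 and 0.034 m and angle between each of die_leaf_mid, die_star_mid, die_rose_mid's own z axis and vertical below 0.1 rad and angle between the x axis of each of die_leaf_mid, die_star_mid, die_rose_mid and the x axis of chase, either way round below 0.1 rad and x of die_star_mid in the frame of chase between -0.016 and 0.016 m and y of die_star_mid in the frame of chase between -0.075 and 0.085 m and z of die_star_mid in the frame of chase between 0.024 and 0.034 m and x of die_rose_mid in the frame of chase between -0.016 and 0.016 m and y of die_rose_mid in the frame of chase between -0.075 and 0.085 m and z of die_rose_mid in the frame of chase between 0.024 and 0.034 m and ((x of pack24a_mid in the frame of chase between -0.016 and 0.016 m and y of pack24a_mid in the frame of chase between -0.075 and 0.085 m and z of pack24a_mid in the frame of chase between 0.024 and 0.034 m and angle between pack24a_mid's own z axis and vertical below 0.1 rad and angle between the x axis of pack24a_mid and the x axis of chase, either way round below 0.1 rad) or (x of pack24a_mid in the frame of pack_card between -0.11 and 0.11 m and y of pack24a_mid in the frame of pack_card between -0.21 and 0.21 m and height (world z) of pack24a_mid below 0.025 m)) and ((x of pack24b_mid in the frame of chase between -0.016 and 0.016 m and y of pack24b_mid in the frame of chase between -0.075 and 0.085 m and z of pack24b_mid in the frame of chase between 0.024 and 0.034 m and angle between pack24b_mid's own z axis and vertical below 0.1 rad and angle between the x axis of pack24b_mid and the x axis of chase, either way round below 0.1 rad) or (x of pack24b_mid in the frame of pack_card between -0.11 and 0.11 m and y of pack24b_mid in the frame of pack_card between -0.21 and 0.21 m and height (world z) of pack24b_mid below 0.025 m)) and ((x of pack32a_mid in the frame of chase between -0.016 and 0.016 m and y of pack32a_mid in the frame of chase between -0.075 and 0.085 m and z of pack32a_mid in the frame of chase between 0.024 and 0.034 m and angle between pack32a_mid's own z axis and vertical below 0.1 rad and angle between the x axis of pack32a_mid and the x axis of chase, either way round below 0.1 rad) or (x of pack32a_mid in the frame of pack_card between -0.11 and 0.11 m and y of pack32a_mid in the frame of pack_card between -0.21 and 0.21 m and height (world z) of pack32a_mid below 0.025 m)) and ((x of pack32b_mid in the frame of chase between -0.016 and 0.016 m and y of pack32b_mid in the frame of chase between -0.075 and 0.085 m and z of pack32b_mid in the frame of chase between 0.024 and 0.034 m and angle between pack32b_mid's own z axis and vertical below 0.1 rad and angle between the x axis of pack32b_mid and the x axis of chase, either way round below 0.1 rad) or (x of pack32b_mid in the frame of pack_card between -0.11 and 0.11 m and y of pack32b_mid in the frame of pack_card between -0.21 and 0.21 m and height (world z) of pack32b_mid below 0.025 m)) and ((x of pack40_mid in the frame of chase between -0.016 and 0.016 m and y of pack40_mid in the frame of chase between -0.075 and 0.085 m and z of pack40_mid in the frame of chase between 0.024 and 0.034 m and angle between pack40_mid's own z axis and vertical below 0.1 rad and angle between the x axis of pack40_mid and the x axis of chase, either way round below 0.1 rad) or (x of pack40_mid in the frame of pack_card between -0.11 and 0.11 m and y of pack40_mid in the frame of pack_card between -0.21 and 0.21 m and height (world z) of pack40_mid below 0.025 m)) and value of joint knob below 0.06 rad and value of joint each of tab_a, tab_b below 0.002 m and value of joint jaw between -0.0035 and -0.0008 m); the robot touches nothing.
It fails at once if a bystander (hammer, awl, glue jar) is moved more than 30 mm (distance of any of hammer, awl, glue_jar from where it was at the start of the episode above 0.03 m).
Of die_leaf, die_star, die_rose only 2 to 3 are there at a start; the rules pass over those that are not, and their reading is None.
At some moment in a run one of die_leaf, die_star, die_rose may be knocked a few centimetres aside while the robot is not near it.
Once in a run the grip may slacken for a moment while it holds something.
It also fails if it takes over 208 s, if anything falls off the work surface, if the arm or the gripper's body presses on something with over 40 N, if the wrist force passes 120 N, or if a joint passes its speed limit or range.

## Working session

There is one attempt and no reset: what is moved stays moved. The work goes in short steps, Python scripts to look and compute and a shell command to move; the robot and the scene stay as the last step left them, time stands still between calls to the robot, and variables do not carry over. Pictures are saved under pics/ and viewed, at most 14 in all, crops included, and the job is handed in when it is done.

```bash
mkdir -p pics; ls
cat > h.py <<'E'
import numpy as np, cv2
from workcell import observe, grab_frame, camera_model, finish_job, silhouettes
from scipy.spatial.transform import Rotation as R
def save(name,fn):
    im=grab_frame(name); cv2.imwrite('pics/'+fn,cv2.cvtColor(im,cv2.COLOR_RGB2BGR)); return im
def cam(name):
    m=camera_model(name)
    if 'view' in m: T=np.linalg.inv(np.array(m['view']))
    else:
        s=observe(); q=s['tcp_rot']; W=np.eye(4); W[:3,:3]=R.from_quat([q[1],q[2],q[3],q[0]]).as_matrix(); W[:3,3]=s['ee_pos']
        T=W@np.array(m['mount'])
    return m,T
def unproj(m,T,px,z):
    px=np.atleast_2d(np.array(px,float)); d=(px-[m['cx'],m['cy']])/[m['fx'],m['fy']]
    u=d.copy()
    for _ in range(20): u=d/(1+m['k1']*(u**2).sum(1,keepdims=True))
    r=np.c_[u,np.ones(len(u))]@T[:3,:3].T; o=T[:3,3]
    return o+r*((z-o[2])/r[:,2])[:,None]
def proj(m,T,P):
    V=np.linalg.inv(T); p=np.atleast_2d(P)@V[:3,:3].T+V[:3,3]; u=p[:,:2]/p[:,2:]
    u=u*(1+m['k1']*(u**2).sum(1,keepdims=True)); return u*[m['fx'],m['fy']]+[m['cx'],m['cy']]
E
python3 - <<'E'
from h import *
s=observe(); print(s)
for c in ('top','scene'):
    save(c,c+'0.png'); m,T=cam(c); print(c,m['fx'],m['cx'],m['cy'],m['k1'],np.round(T,3).tolist())
m=camera_model('wrist'); print(m)
E
```

```text
pics
{'time_s': 0.0, 'joint_pos': array([-1.25100396e+00,  2.76599161e-01,  1.50611988e+00,  5.34811960e-05,
        1.36066388e+00, -1.21023224e-01]), 'joint_velocities': array([ 0.00028252, -0.00055056,  0.00030826,  0.00048494,  0.00116981,
        0.00077073]), 'tau': array([ 2.14439247e-04, -4.16774261e+01, -2.45807827e+01, -3.06604834e-04,
        1.11943006e-02, -4.72912717e-06]), 'ee_pos': array([ 0.24518824, -0.51957716,  0.24744256]), 'tcp_rot': array([-8.93310301e-04,  9.75809208e-01,  2.18622019e-01, -6.27976723e-05]), 'force': array([0.26654773, 0.18965648, 0.46933329]), 'moment': array([ 0.01803952,  0.01800535, -0.03560329]), 'gripper_force': 0.0, 'grip_width': 0.08568615383398848}
top 374.42539267314845 316.80895349856445 196.4096010197943 -0.030775302538442167 [[0.01, -0.989, 0.145, 0.441], [-0.999, -0.014, -0.031, 0.023], [0.033, -0.145, -0.989, 0.981], [0.0, 0.0, 0.0, 1.0]]
scene 385.46268397399206 323.04207530891716 203.10543095651488 -0.03189427411112073 [[-0.433, 0.641, -0.634, 1.235], [0.902, 0.298, -0.314, 0.358], [-0.012, -0.707, -0.707, 0.822], [0.0, 0.0, 0.0, 1.0]]
{'fx': 350.2996316298648, 'fy': 350.2996316298648, 'cx': 310.6629472566483, 'cy': 198.76124742944404, 'k1': -0.05912519018682327, 'mount': array([[ 1.28551580e-03, -9.45413066e-01, -3.25871880e-01,
         8.45362136e-02],
       [ 9.99998909e-01,  1.45243854e-03, -2.68939979e-04,
        -1.98064985e-04],
       [ 7.27568246e-04, -3.25871179e-01,  9.45413902e-01,
        -1.26105866e-01],
       [ 0.00000000e+00,  0.00000000e+00,  0.00000000e+00,
         1.00000000e+00]])}
```

View pics/top0.png

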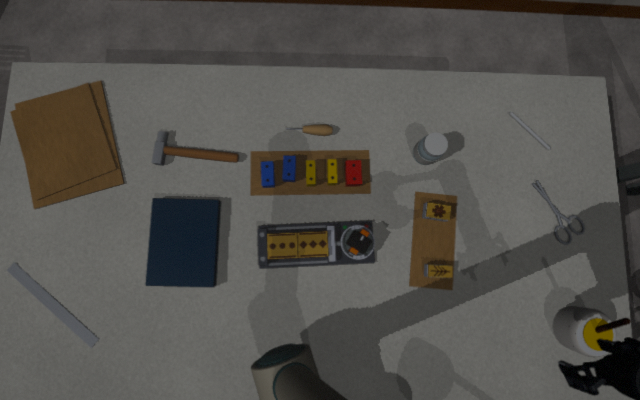

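View pics/scene0.png

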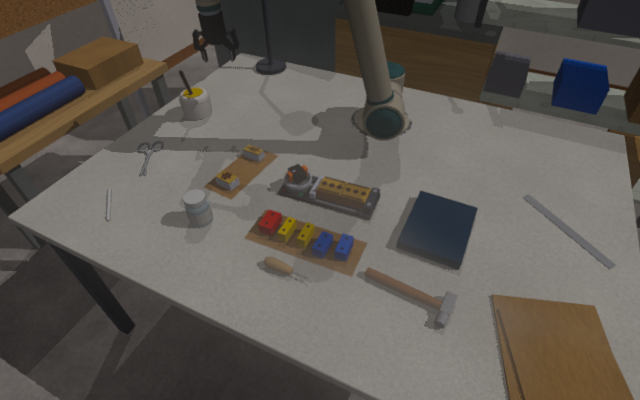

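The top view shows the chase at about (317,243), plates to its left and the knob at (357,241). The stone is at (184,242) and the packers run x=267–353 at row ~172 (blue, blue, yellow, yellow, red). Two dies are present, a flower/star at (438,210) and a leaf at (439,270).

Run:
```python
from h import *
grab_frame('top'); m,T=cam('top')
for q,z in [('chase',.012),('stone',.03),('pack_card',0),('plate_a_mid',.046),('knob',.07),('die_leaf_mid',.034),('die_star_mid',.034),('die_rose_mid',.034),('pack24a_mid',.034),('pack32a_mid',.034),('pack40_mid',.034),('glue_jar',.09)]:
    for d in silhouettes(q,'top')[:3]:
        if d['p']<.3: continue
        c=cv2.findContours(d['mask'].astype(np.uint8),0,2)[0]
        if not c: continue
        c=max(c,key=cv2.contourArea)[:,0,:]
        w=unproj(m,T,c,z)[:,:2].astype(np.float32)
        (cx,cy),(a,b),an=cv2.minAreaRect(w*1000)
        print(q,round(d['p'],2),d['bbox'],'rect',np.round([cx,cy,a,b,an],1))
```

```text
chase 0.82 [258.7, 221.7, 376.1, 267.5] rect [460.   -7.2 109.6 301.2   3.3]
stone 0.62 [295.8, 230.2, 327.9, 257.9] rect [459.4   3.6  64.6  78.8   4. ]
stone 0.59 [148.7, 196.7, 225.7, 286.6] rect [461.6 325.7 182.2 222.5  88.7]
pack_card 0.62 [250.9, 148.4, 371.3, 193.8] rect [652.2  10.4 123.2 319.8   1.8]
plate_a_mid 0.69 [266.3, 230.3, 298.8, 258.1] rect [456.1  77.9  64.   74.3   1. ]
knob 0.61 [344.8, 230.0, 370.5, 254.7] rect [ 464.9 -108.    55.6   58.8    7.7]
knob 0.45 [265.0, 230.9, 296.8, 260.2] rect [454.1  76.3  64.8  72.2   1.6]
die_leaf_mid 0.75 [421.7, 261.3, 453.1, 276.8] rect [ 394.8 -315.4   72.1   31.8   87.4]
die_leaf_mid 0.6 [265.8, 231.6, 299.1, 259.3] rect [455.9  78.4  64.6  75.1   1.6]
die_star_mid 0.96 [423.9, 202.4, 451.5, 219.3] rect [ 545.3 -316.3   72.3   43.    81.8]
die_star_mid 0.56 [257.7, 224.8, 375.1, 268.8] rect [459.5  -6.7 107.6 294.8   3.4]
die_rose_mid 0.6 [297.1, 231.0, 327.2, 257.4] rect [459.5   2.6  63.8  76.2   3.8]
pack24a_mid 0.65 [325.1, 160.5, 341.4, 184.2] rect [ 6.463e+02 -4.500e+01  6.630e+01  2.340e+01  3.000e-01]
pack32a_mid 0.76 [280.8, 157.1, 294.7, 183.5] rect [651.   66.2  63.3  28.3   1.1]
pack32a_mid 0.73 [304.7, 159.3, 320.6, 185.2] rect [641.4  10.6  68.5  25.8   0.8]
pack40_mid 0.88 [344.7, 163.2, 363.0, 188.0] rect [643.6 -99.9  69.   42.9   2.7]
glue_jar 0.56 [413.9, 128.3, 445.9, 162.7] rect [ 698.4 -286.5   63.    96.5   44.7]
```

```bash
cat >> h.py <<'E'
def pose():
    s=observe(); q=s['tcp_rot']; M=R.from_quat([q[1],q[2],q[3],q[0]]).as_matrix()
    return np.array(s['ee_pos']),M,np.degrees(np.arctan2(M[1,0],M[0,0])),s
def to(x,y,z,yaw,tag=''):
    p,M,psi,s=pose(); c,n=np.cos(np.radians(yaw)),np.sin(np.radians(yaw))
    G=np.array([[c,n,0],[n,-c,0],[0,0,-1.]]).T
    tw=np.degrees(R.from_matrix(M.T@G).as_rotvec()); d=np.array([x,y,z])-p
    print(tag,'t',round(s['time_s'],1),'at',np.round(p*1000,1),'psi',round(psi,1),'twist',np.round(tw,1),'slide(now axes)',np.round(M.T@d*1000,1),'slide(after twist)',np.round(G.T@d*1000,1),'grip',round(s['grip_width']*1000,1),'F',np.round(s['force'],1))
E
Z='{"twist":[[0,0,-6.8],[0,0,-6.8],[0,0,-6.8],[0,0,-6.8],[0,0,-6.8]],"slide":[[0,0,0],[0,0,0],[0,0,0],[0,0,0],[0,0,0]],"claw":[1,1,1,1,1]}'
python3 -m creep '{"twist":[[0,0,-6.8],[0,0,-6.8],[0,0,-6.8],[0,0,-6.8],[0,0,-6.8]],"slide":[[0,0,0],[0,0,0],[0,0,0],[0,0,0],[0,0,0]],"claw":[1,1,1,1,1]}'
python3 -m creep '{"twist":[[0,0,-6.8],[0,0,-6.8],[0,0,-6.8],[0,0,-6.8],[0,0,-6.8]],"slide":[[0,0,0],[0,0,0],[0,0,0],[0,0,0],[0,0,0]],"claw":[1,1,1,1,1]}'
python3 -m creep '{"twist":[[0,0,0],[0,0,0],[0,0,0],[0,0,0],[0,0,0]],"slide":[[0.03,0.018,0],[0.03,0.018,0],[0.03,0.018,0],[0.03,0.018,0],[0.03,0.018,0]],"claw":[1,1,1,1,1]}'
python3 -m creep '{"twist":[[0,0,0],[0,0,0],[0,0,0],[0,0,0],[0,0,0]],"slide":[[0.03,0.018,0],[0.03,0.018,0],[0.03,0.018,0],[0.03,0.018,0],[0.03,0.018,0]],"claw":[1,1,1,1,1]}'
python3 -m creep '{"twist":[[0,0,0],[0,0,0],[0,0,0],[0,0,0],[0,0,0]],"slide":[[0.03,0.018,0],[0.03,0.018,0],[0.03,0.018,0],[0,0,0],[0,0,0]],"claw":[1,1,1,1,1]}'
python3 -c "
from h import *
to(.465,-.11,.25,93)
save('wrist','w1.png')"
```

```text
time_s: 1.17
ee_pos: [0.2453, -0.5201, 0.2483]
tcp_rot: [0.0, 0.868, 0.497, -0.0]
force: [0.1, 0.5, -1.1]
grip_width: 0.0855
gripper_force: 0.0
time_s: 1.58
ee_pos: [0.2453, -0.5201, 0.2483]
tcp_rot: [0.0, 0.685, 0.729, -0.0]
force: [-0.4, 0.4, 0.2]
grip_width: 0.0857
gripper_force: 0.0
time_s: 2.0
ee_pos: [0.3271, -0.3638, 0.2484]
tcp_rot: [0.0, 0.687, 0.727, 0.0]
force: [-0.1, -0.9, 0.7]
grip_width: 0.0859
gripper_force: 0.0
time_s: 2.42
ee_pos: [0.4085, -0.2088, 0.2486]
tcp_rot: [0.0, 0.687, 0.727, 0.0]
force: [0.4, -1.0, -0.4]
grip_width: 0.0853
gripper_force: 0.0
time_s: 2.83
ee_pos: [0.4573, -0.1159, 0.2484]
tcp_rot: [0.0, 0.685, 0.728, -0.0]
force: [0.8, -0.6, 0.0]
grip_width: 0.0854
gripper_force: 0.0
 t 2.8 at [ 457.3 -115.9  248.4] psi 93.5 twist [0.  0.  0.5] slide(now axes) [ 5.4  8.  -1.6] slide(after twist) [ 5.5  8.  -1.6] grip 85.4 F [ 0.8 -0.6  0. ]
```

View pics/w1.png

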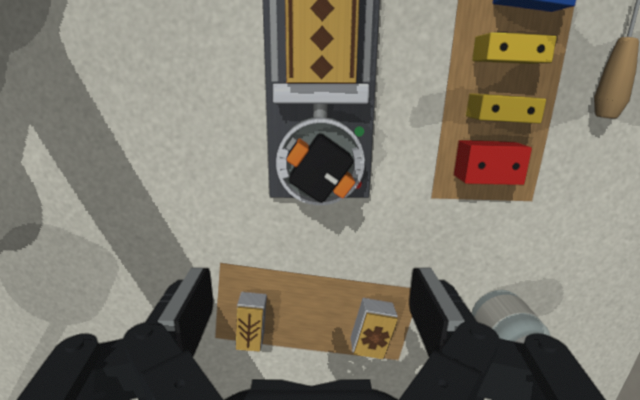

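The wrist view shows the knob hub at (321,167), with orange tabs at (297,152) and (345,186). The white pointer is on the lower-right tab and the green dot is at (360,131). The chase, leaf (251,325) and star-like (376,332) dies are also in view.

Run:
```python
from h import *
im=grab_frame('wrist'); m,T=cam('wrist')
hsv=cv2.cvtColor(im,cv2.COLOR_RGB2HSV)
k=cv2.inRange(hsv,(5,170,120),(14,255,255)); k[:, :270]=0;k[:,375:]=0;k[:130]=0;k[210:]=0
n,l,st,ce=cv2.connectedComponentsWithStats(k)
for i in range(1,n):
    if st[i,4]>30: print(st[i],np.round(unproj(m,T,ce[i],.066)*1000,1))
for q,z in [('knob',.07),('tab_a',.065),('chase',.012),('plate_b_mid',.046),('die_leaf_mid',.034),('die_star_mid',.034),('die_rose_mid',.034)]:
    for d in silhouettes(q,'wrist')[:3]:
        if d['p']<.3: continue
        c=max(cv2.findContours(d['mask'].astype(np.uint8),0,2)[0],key=cv2.contourArea)[:,0,:]
        w=unproj(m,T,c,z)[:,:2].astype(np.float32)
        print(q,round(d['p'],2),np.round(d['bbox']),'rect',np.round(np.hstack([np.array(v) for v in cv2.minAreaRect(w*1000)]),1))
# chase side edges at bed level in dark mask
v=hsv[...,2]
for r in (20,60,110,190): print(r, v[r,255:400:3].tolist())
```

```text
[288 138  21  27 294] [[444.  -96.2  66. ]]
[334 174  21  22 256] [[ 488.4 -123.9   66. ]]
knob 0.69 [286. 134. 358. 199.] rect [ 465.9 -107.3   58.8   63.2    9.8]
tab_a 0.69 [287. 132. 310. 167.] rect [441.7 -94.4  24.8  18.1  62.5]
tab_a 0.52 [334. 170. 357. 199.] rect [ 489.7 -122.8   23.6   12.9   60.7]
chase 0.85 [263.   0. 382. 205.] rect [463.2 -62.  110.2 201.1   3.3]
plate_b_mid 0.83 [284.   1. 358.  82.] rect [459.5  -2.1  63.6  66.9   3.5]
die_leaf_mid 0.66 [237. 290. 269. 350.] rect [ 397.7 -307.7   84.6   33.7   87.4]
die_leaf_mid 0.48 [334. 171. 356. 195.] rect [ 492.8 -132.5   25.7   14.2   56.7]
die_star_mid 0.73 [351. 297. 399. 355.] rect [ 543.1 -308.7   83.3   48.3   82.9]
die_star_mid 0.42 [271.  84. 372. 104.] rect [462.2 -45.   90.1  19.1   3.4]
die_star_mid 0.42 [286. 133. 356. 198.] rect [ 466.6 -116.2   66.    70.7   10.4]
die_rose_mid 0.3 [261.   0. 381. 201.] rect [462.6 -59.7 103.9 187.9   3.2]
20 [176, 180, 175, 78, 74, 103, 136, 124, 72, 72, 94, 134, 70, 165, 169, 165, 166, 165, 167, 164, 165, 165, 161, 161, 161, 165, 163, 162, 162, 163, 160, 159, 133, 71, 134, 42, 42, 103, 117, 94, 65, 62, 145, 159, 170, 171, 172, 164, 161]
60 [178, 179, 173, 146, 73, 79, 136, 133, 74, 73, 75, 153, 72, 153, 170, 166, 167, 169, 169, 167, 121, 72, 72, 70, 83, 160, 166, 164, 166, 167, 162, 162, 84, 99, 85, 41, 61, 119, 117, 64, 68, 131, 151, 166, 168, 168, 173, 175, 174]
110 [174, 170, 172, 174, 87, 72, 72, 73, 68, 50, 50, 50, 49, 49, 49, 50, 51, 49, 50, 49, 107, 139, 131, 107, 61, 40, 42, 43, 43, 42, 43, 50, 50, 50, 50, 50, 50, 49, 50, 68, 116, 166, 180, 174, 171, 173, 171, 172, 173]
190 [182, 176, 174, 178, 175, 86, 71, 71, 68, 68, 69, 138, 166, 104, 98, 63, 44, 25, 30, 28, 30, 30, 28, 29, 29, 24, 82, 182, 184, 183, 184, 153, 116, 58, 49, 49, 48, 61, 63, 155, 175, 179, 176, 177, 178, 179, 175, 182, 181]
```

```bash
python3 -m creep '{"twist":[[0,0,7],[0,0,7],[0,0,7],[0,0,7],[0,0,7]],"slide":[[0,0,0],[0,0,0],[0,0,0],[0,0,0],[0,0,0]],"claw":[1,1,1,1,1]}' >/dev/null
python3 -m creep '{"twist":[[0,0,0.5],[0,0,0],[0,0,0],[0,0,0],[0,0,0]],"slide":[[0,0,0],[0.0096,0.0043,0.035],[0,0,0.035],[0,0,0.035],[0,0,0.033]],"claw":[1,1,1,1,1]}' >/dev/null
python3 -c "
from h import *
to(.466,-.110,.06,58)
save('wrist','w2.png')"
```

```text
t 4.1 at [ 465.5 -111.7  109.1] psi 57.9 twist [ 0.1 -0.  -0.1] slide(now axes) [ 1.8 -0.5 49.1] slide(after twist) [ 1.8 -0.5 49.1] grip 85.3 F [ 0.2  0.1 -1.1]
```

View pics/w2.png

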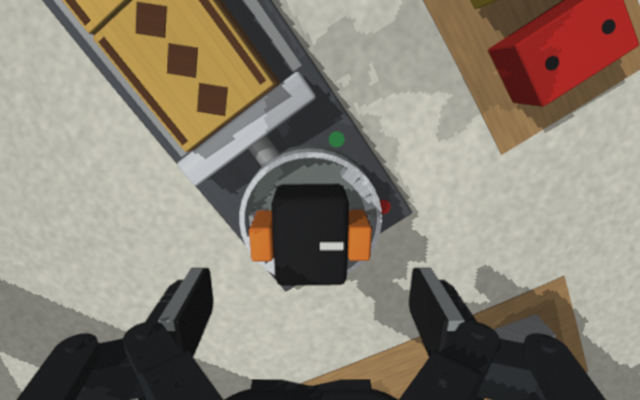

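Tabs now lie level at (261,237) and (359,237), with the pads symmetric around them.

```bash
python3 -c "
from h import *
m,T=cam('wrist')
print(unproj(m,T,[[310.5,234]],.07), unproj(m,T,[[260.5,237],[359,237]],.07), unproj(m,T,[[337,139],[385,207]],.012))"
```

```text
[[ 0.46663973 -0.1006742   0.07      ]] [[ 0.44437836 -0.08889377  0.07      ]
 [ 0.48640162 -0.11484649  0.07      ]] [[ 0.50002817 -0.0769334   0.012     ]
 [ 0.50408046 -0.13242123  0.012     ]]
```

```bash
python3 -c "
from h import *
m,T=cam('wrist')
im=grab_frame('wrist').astype(int)
print('col310 v',im[170:300:3,300].sum(1).tolist())
print('tab col 358', im[200:275:3,360].tolist())
u=np.array([np.cos(np.radians(-32)),np.sin(np.radians(-32))]); n=np.array([-u[1],u[0]])
for c in [(.466,-.110),(.466,-.106),(.466,-.102)]:
    c=np.array(c)
    f=lambda a,b,z: np.round(proj(m,T,[*(c+a*u+b*n),z])[0])
    print(c,'hub far/near top',f(0,.026,.07),f(0,-.026,.07),'far bottom',f(0,.026,.045),'tab far/near',f(.032,.01,.07),f(.032,-.01,.07),f(.032,.01,.042),'ptr',f(.01,0,.07))
"
```

```text
col310 v [203, 265, 314, 311, 316, 173, 66, 64, 65, 71, 86, 95, 98, 100, 103, 103, 100, 101, 101, 104, 99, 104, 103, 101, 102, 102, 100, 104, 104, 99, 103, 105, 103, 101, 104, 100, 81, 76, 76, 73, 399, 582, 560, 551]
tab col 358 [[65, 69, 67], [58, 62, 61], [43, 45, 45], [45, 47, 47], [64, 41, 26], [66, 38, 19], [78, 44, 20], [77, 44, 20], [78, 46, 24], [107, 59, 26], [138, 76, 33], [159, 87, 36], [168, 94, 39], [172, 95, 39], [178, 98, 40], [184, 102, 42], [189, 104, 42], [189, 104, 43], [195, 109, 45], [196, 111, 45], [197, 114, 47], [157, 96, 59], [74, 76, 78], [75, 76, 77], [129, 131, 134]]
[ 0.466 -0.11 ] hub far/near top [320. 200.] [319. 293.] far bottom [319. 185.] tab far/near [384. 231.] [381. 266.] [375. 211.] ptr [339. 249.]
[ 0.466 -0.106] hub far/near top [315. 194.] [315. 287.] far bottom [315. 179.] tab far/near [380. 225.] [377. 261.] [371. 205.] ptr [335. 243.]
[ 0.466 -0.102] hub far/near top [311. 187.] [311. 281.] far bottom [311. 173.] tab far/near [376. 218.] [374. 255.] [368. 200.] ptr [331. 237.]
```

```bash
python3 -c "
from h import *
to(.466,-.106,.06,58)
m,T=cam('wrist'); print(T); print(pose()[1])
"
```

```text
t 4.2 at [ 461.5 -110.3  106.1] psi 57.9 twist [-0.6  0.1 -0.1] slide(now axes) [ 6.1  2.  46. ] slide(after twist) [ 6.   1.5 46.1] grip 85.4 F [-0.6  0.4  0.7]
[[ 0.84740155 -0.49822531 -0.18352696  0.50796589]
 [-0.53081438 -0.80284702 -0.27142726 -0.03928983]
 [-0.01211214  0.32742663 -0.94479897  0.23198344]
 [ 0.          0.          0.          1.        ]]
[[ 0.53192121  0.84672699 -0.01064103]
 [ 0.84679113 -0.53190937  0.00414832]
 [-0.00214757 -0.01121731 -0.99993478]]
```

```bash
for i in 1 2 3; do python3 -m creep '{"twist":[[0,0,0]],"slide":[[0,0,0]],"claw":[1]}' | sed -n 2,3p; done
python3 -c "
from h import *
to(.466,-.106,.06,58); grab_frame('top'); to(.466,-.106,.06,58); grab_frame('wrist'); to(.466,-.106,.06,58)
"
```

```text
ee_pos: [0.4652, -0.1117, 0.11]
tcp_rot: [-0.001, 0.875, 0.484, -0.001]
ee_pos: [0.4671, -0.1123, 0.112]
tcp_rot: [0.001, 0.875, 0.483, 0.001]
ee_pos: [0.4674, -0.1124, 0.1125]
tcp_rot: [0.002, 0.876, 0.483, 0.002]
 t 4.5 at [ 467.4 -112.4  112.5] psi 57.8 twist [ 0.3 -0.  -0.2] slide(now axes) [ 4.7 -4.8 52.5] slide(after twist) [ 4.7 -4.5 52.5] grip 85.4 F [-0.7 -0.5  0.7]
 t 4.5 at [ 467.2 -112.3  112.5] psi 57.8 twist [ 0.3 -0.  -0.2] slide(now axes) [ 4.6 -4.6 52.5] slide(after twist) [ 4.7 -4.4 52.5] grip 85.4 F [ 0.2  0.2 -0.1]
 t 4.6 at [ 466.9 -112.2  112.2] psi 57.8 twist [ 0.2 -0.  -0.2] slide(now axes) [ 4.7 -4.3 52.2] slide(after twist) [ 4.7 -4.1 52.2] grip 85.2 F [ 0.4 -0.3 -0.7]
```

The arm rings for a while after a move, so I'll let it settle before measuring.

```bash
python3 -m creep '{"twist":[[0,0,0],[0,0,0],[0,0,0],[0,0,0],[0,0,0]],"slide":[[0,0,0],[0,0,0],[0,0,0],[0,0,0],[0,0,0]],"claw":[1,1,1,1,1]}' | sed -n 2,3p
python3 - <<'E'
from h import *
to(.466,-.106,.06,58); m,T=cam('wrist'); im=grab_frame('wrist'); to(.466,-.106,.06,58)
hsv=cv2.cvtColor(im,cv2.COLOR_RGB2HSV)
k=cv2.inRange(hsv,(5,170,130),(14,255,255)); k[:, :225]=0;k[:,405:]=0;k[:180]=0;k[290:]=0
n,l,st,ce=cv2.connectedComponentsWithStats(k)
for i in range(1,n):
    if st[i,4]>200: x,y,w,h,a=st[i]; print(st[i],np.round(unproj(m,T,[[x,y],[x+w,y],[x,y+h],[x+w,y+h],ce[i]],.07)*1000,1).tolist())
E
```

```text
ee_pos: [0.4655, -0.1116, 0.1104]
tcp_rot: [0.0, 0.876, 0.483, 0.0]
 t 5.0 at [ 465.5 -111.6  110.4] psi 57.8 twist [ 0.   0.  -0.2] slide(now axes) [ 4.9 -2.6 50.4] slide(after twist) [ 5.  -2.6 50.4] grip 85.7 F [-0.9 -0.5  0.3]
 t 5.0 at [ 465.5 -111.6  110.3] psi 57.8 twist [ 0.   0.  -0.2] slide(now axes) [ 4.9 -2.6 50.3] slide(after twist) [ 5.  -2.6 50.3] grip 85.1 F [-0.2  0.5  0.6]
[250 212  22  48 696] [[450.2, -78.1, 70.0], [459.7, -84.1, 70.0], [434.1, -100.7, 70.0], [444.1, -106.9, 70.0], [445.3, -94.6, 70.0]]
[348 224  23  35 748] [[489.1, -110.5, 70.0], [499.2, -116.8, 70.0], [478.9, -128.1, 70.0], [489.4, -134.7, 70.0], [488.9, -121.9, 70.0]]
```

```bash
python3 -m creep '{"twist":[[0,0,-0.7],[0,0,0],[0,0,0],[0,0,0],[0,0,0]],"slide":[[0.003,-0.0003,0.015],[0,0,0.015],[0,0,0.01],[0,0,0.01],[0,0,0]],"claw":[1,1,1,1,1]}' | sed -n 2,4p
python3 -m creep '{"twist":[[0,0,0],[0,0,0],[0,0,0],[0,0,0],[0,0,0]],"slide":[[0,0,0],[0,0,0],[0,0,0],[0,0,0],[0,0,0]],"claw":[1,1,0.8,0.7,0.6]}'
python3 -m creep '{"twist":[[0,0,0],[0,0,0],[0,0,0],[0,0,0],[0,0,0]],"slide":[[0,0,0],[0,0,0],[0,0,0],[0,0,0],[0,0,0]],"claw":[0.5,0.5,0.5,0.5,0.5]}'
```

```text
ee_pos: [0.4655, -0.1084, 0.0586]
tcp_rot: [-0.002, 0.873, 0.488, -0.001]
force: [-0.0, -0.1, 0.2]
time_s: 5.87
ee_pos: [0.4676, -0.1091, 0.0613]
tcp_rot: [0.001, 0.873, 0.488, 0.001]
force: [-1.3, 0.0, 9.7]
grip_width: 0.0525
gripper_force: 7.0
time_s: 6.28
ee_pos: [0.4672, -0.1088, 0.0623]
tcp_rot: [0.001, 0.873, 0.488, 0.001]
force: [-3.7, 2.1, 13.6]
grip_width: 0.0435
gripper_force: 24.6
```

```bash
python3 -m creep '{"twist":[[0,0,0],[0,0,0],[0,0,-4],[0,0,-5],[0,0,-5]],"slide":[[0,0,-0.0015],[0,0,-0.0015],[0,0,0],[0,0,0],[0,0,0]],"claw":[0.5,0.5,0.5,0.5,0.5]}'
python3 -m creep '{"twist":[[0,0,-6],[0,0,-6],[0,0,-6],[0,0,-6],[0,0,-6]],"slide":[[0,0,0],[0,0,0],[0,0,0],[0,0,0],[0,0,0]],"claw":[0.5,0.5,0.5,0.5,0.5]}'
python3 -m creep '{"twist":[[0,0,-6],[0,0,-6],[0,0,-6],[0,0,-5],[0,0,-3]],"slide":[[0,0,0],[0,0,0],[0,0,0],[0,0,0],[0,0,0]],"claw":[0.5,0.5,0.5,0.5,0.5]}'
python3 -m creep '{"twist":[[0,0,0],[0,0,0],[0,0,0]],"slide":[[0,0,0],[0,0,0],[0,0,0]],"claw":[0.5,0.5,0.5]}'
python3 -c "
from h import *
print(pose()[2],observe()['moment'])"
```

```text
time_s: 6.7
ee_pos: [0.4667, -0.1086, 0.0627]
tcp_rot: [-0.001, 0.806, 0.592, -0.0]
force: [1.0, 1.5, -5.4]
grip_width: 0.0431
gripper_force: 21.3
time_s: 7.12
ee_pos: [0.4658, -0.1084, 0.0626]
tcp_rot: [-0.001, 0.624, 0.781, -0.0]
force: [-1.0, 0.4, -3.7]
grip_width: 0.0432
gripper_force: 21.8
time_s: 7.53
ee_pos: [0.4651, -0.1087, 0.0626]
tcp_rot: [-0.002, 0.433, 0.901, -0.001]
force: [-2.5, -1.1, -3.5]
grip_width: 0.0429
gripper_force: 22.0
time_s: 7.78
ee_pos: [0.4652, -0.1087, 0.0626]
tcp_rot: [-0.002, 0.435, 0.9, -0.001]
force: [-4.0, -1.8, -4.8]
grip_width: 0.043
gripper_force: 21.6
128.41899565880834 [-0.30332636  0.67496585 -0.02733632]
```

```bash
python3 -m creep '{"twist":[[0,0,-1],[0,0,0],[0,0,0],[0,0,0],[0,0,0]],"slide":[[0,0,0],[0,0,0],[0,0,0],[0,0,0],[0,0,0]],"claw":[0.5,0.5,0.7,0.9,1]}'
python3 -m creep '{"twist":[[0,0,0],[0,0,0],[0,0,0],[0,0,0],[0,0,0]],"slide":[[0,0,0],[0,0,-0.02],[0,0,-0.03],[0,0,-0.04],[0,0,-0.04]],"claw":[1,1,1,1,1]}'
python3 -m creep '{"twist":[[0,0,7],[0,0,7],[0,0,7],[0,0,7],[0,0,7]],"slide":[[0,0,-0.03],[0,0,-0.03],[0,0,0],[0,0,0],[0,0,0]],"claw":[1,1,1,1,1]}'
python3 -c "
from h import *
to(.4567,.07,.25,93.3)"
```

```text
time_s: 8.2
ee_pos: [0.4685, -0.1092, 0.0639]
tcp_rot: [0.002, 0.427, 0.904, 0.0]
force: [0.0, -0.4, 0.4]
grip_width: 0.077
gripper_force: 0.0
time_s: 8.62
ee_pos: [0.4677, -0.1088, 0.1954]
tcp_rot: [0.001, 0.427, 0.904, 0.0]
force: [0.6, -0.3, 0.3]
grip_width: 0.0854
gripper_force: 0.0
time_s: 9.03
ee_pos: [0.4685, -0.1091, 0.2555]
tcp_rot: [0.003, 0.681, 0.732, 0.001]
force: [-0.4, 0.1, 0.3]
grip_width: 0.0854
gripper_force: 0.0
 t 9.0 at [ 468.5 -109.1  255.5] psi 94.1 twist [0.3 0.1 0.8] slide(now axes) [179.5   1.    5.2] slide(after twist) [179.5  -1.5   5.5] grip 85.4 F [-0.4  0.1  0.3]
```

```bash
python3 -m creep '{"twist":[[0,0,0.8],[0,0,0],[0,0,0],[0,0,0],[0,0,0]],"slide":[[0.035,0,0.01],[0.035,0,0.01],[0.035,0,0.01],[0.035,0,0.01],[0.02,0,0.01]],"claw":[1,1,1,1,1]}' >/dev/null
python3 -m creep '{"twist":[[0,0,0],[0,0,0],[0,0,0],[0,0,0],[0,0,0]],"slide":[[0.01,0,0],[0.01,0,0],[0,0,0],[0,0,0],[0,0,0]],"claw":[1,1,1,1,1]}' >/dev/null
python3 -m creep '{"twist":[[0,0,0],[0,0,0],[0,0,0],[0,0,0],[0,0,0]],"slide":[[0,0,0],[0,0,0],[0,0,0],[0,0,0],[0,0,0]],"claw":[1,1,1,1,1]}' >/dev/null
cat >> h.py <<'E'
def rects(im,m,T,items):
    for q,z in items:
        for d in silhouettes(q,'wrist')[:3]:
            if d['p']<.3: continue
            c=max(cv2.findContours(d['mask'].astype(np.uint8),0,2)[0],key=cv2.contourArea)[:,0,:]
            w=unproj(m,T,c,z)[:,:2].astype(np.float32)
            print(q,round(d['p'],2),np.round(d['bbox']),'rect',np.round(np.hstack([np.array(v) for v in cv2.minAreaRect(w*1000)]),1))
E
python3 -c "
from h import *
to(.4558,.0798,.2,93.3)
m,T=cam('wrist'); im=save('wrist','w3.png')
rects(im,m,T,[('plate_a_mid',.046),('jaw',.034),('knob',.07)])"
```

```text
t 10.3 at [455.   70.4 203.3] psi 93.6 twist [-0.   0.   0.3] slide(now axes) [9.3 1.4 3.3] slide(after twist) [9.3 1.4 3.3] grip 85.6 F [-0.5 -0.2  0.3]
plate_a_mid 0.59 [272. 125. 350. 217.] rect [454.9  81.2  63.1  75.6   3.7]
jaw 0.56 [263. 283. 352. 305.] rect [462.2 -44.6  89.7  29.    3.7]
knob 0.79 [280. 326. 345. 384.] rect [465.7 -89.4  61.4  72.1   3.8]
```

View pics/w3.png

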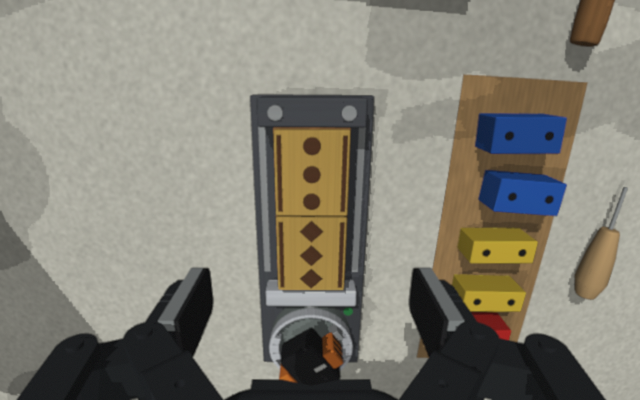

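The knob's pointer is now at the green dot side, and plates a (312,172) and b (312,253) are free between the jaws.

```bash
python3 -m creep '{"twist":[[0,0,0],[0,0,0],[0,0,0],[0,0,0],[0,0,0]],"slide":[[0.0105,0.0008,0.035],[0,0,0.035],[0,0,0.035],[0,0,0.02],[0,0,0.015]],"claw":[1,1,1,1,1]}' >/dev/null
python3 -m creep '{"twist":[[0,0,0],[0,0,0],[0,0,0],[0,0,0],[0,0,0]],"slide":[[0,0,0.015],[0,0,0.008],[0,0,0.006],[0,0,0],[0,0,0]],"claw":[1,1,1,1,1]}' 
python3 -m creep '{"twist":[[0,0,0],[0,0,0],[0,0,0],[0,0,0],[0,0,0]],"slide":[[0,0,0],[0,0,0],[0,0,0],[0,0,0],[0,0,0]],"claw":[0.6,0.5,0.5,0.5,0.5]}'
```

```text
time_s: 11.32
ee_pos: [0.4555, 0.0813, 0.0346]
tcp_rot: [0.0, 0.684, 0.729, 0.0]
force: [0.1, -1.0, -0.6]
grip_width: 0.0854
gripper_force: 0.0
time_s: 11.73
ee_pos: [0.4557, 0.0812, 0.0354]
tcp_rot: [0.001, 0.684, 0.729, 0.001]
force: [-1.7, 0.4, 6.2]
grip_width: 0.0631
gripper_force: 66.9
```

```bash
python3 -m creep '{"twist":[[0,0,0],[0,0,0],[0,0,0],[0,0,0],[0,0,0]],"slide":[[0,0,-0.005],[0,0,-0.01],[0,0,-0.02],[0,0,-0.03],[0,0,-0.03]],"claw":[0.5,0.5,0.5,0.5,0.5]}' 
python3 -m creep '{"twist":[[0,0,0],[0,0,0],[0,0,0],[0,0,0],[0,0,0]],"slide":[[0.02,0.005,0],[0.0246,0.0071,0],[0.0246,0.0071,0],[0.0246,0.0071,0],[0.0246,0.0071,0]],"claw":[0.5,0.5,0.5,0.5,0.5]}' 
python3 -m creep '{"twist":[[0,0,0],[0,0,0],[0,0,0],[0,0,0],[0,0,0]],"slide":[[0.0246,0.0071,0],[0.0246,0.0071,0],[0.0246,0.0071,0],[0.0246,0.0071,0],[0.0246,0.0071,0]],"claw":[0.5,0.5,0.5,0.5,0.5]}' >/dev/null
python3 -m creep '{"twist":[[0,0,0],[0,0,0],[0,0,0],[0,0,0],[0,0,0]],"slide":[[0.004,0.002,0],[0,0,0],[0,0,0],[0,0,0],[0,0,0]],"claw":[0.5,0.5,0.5,0.5,0.5]}' 
python3 -c "
from h import *
to(.511,.331,.055,93.6)
m,T=cam('wrist'); im=grab_frame('wrist'); rects(im,m,T,[('stone',.03)]) "
```

```text
time_s: 12.15
ee_pos: [0.4538, 0.0812, 0.1298]
tcp_rot: [-0.001, 0.684, 0.729, -0.001]
force: [0.7, 0.7, -2.9]
grip_width: 0.063
gripper_force: 66.6
time_s: 12.57
ee_pos: [0.4806, 0.2025, 0.1295]
tcp_rot: [0.0, 0.684, 0.729, -0.0]
force: [0.6, -0.7, -2.8]
grip_width: 0.0626
gripper_force: 66.8
time_s: 13.4
ee_pos: [0.5097, 0.3294, 0.1292]
tcp_rot: [0.0, 0.685, 0.729, -0.001]
force: [0.5, -0.1, -1.5]
grip_width: 0.0629
gripper_force: 66.6
 t 13.4 at [509.7 329.4 129.2] psi 93.6 twist [-0.  0.  0.] slide(now axes) [ 1.6  1.4 74.2] slide(after twist) [ 1.5  1.4 74.2] grip 62.9 F [ 0.5 -0.1 -1.5]
stone 0.85 [ 68.  60. 419. 302.] rect [461.8 331.  170.4 219.5  89.5]
```

Stone centre is (461.8, 331.0), as expected. Lowering the plate.

```bash
python3 -m creep '{"twist":[[0,0,0],[0,0,0],[0,0,0],[0,0,0],[0,0,0]],"slide":[[0.0015,0.0015,0.025],[0,0,0.02],[0,0,0.015],[0,0,0.008],[0,0,0.005]],"claw":[0.5,0.5,0.5,0.5,0.5]}' 
python3 -m creep '{"twist":[[0,0,0],[0,0,0],[0,0,0],[0,0,0],[0,0,0]],"slide":[[0,0,0],[0,0,0.001],[0,0,0.001],[0,0,0.001],[0,0,0]],"claw":[0.5,0.5,0.5,0.5,0.5]}'
```

```text
time_s: 13.92
ee_pos: [0.5111, 0.3315, 0.0552]
tcp_rot: [-0.0, 0.684, 0.729, -0.001]
force: [0.5, -0.6, -2.0]
grip_width: 0.0625
gripper_force: 66.6
time_s: 14.33
ee_pos: [0.5119, 0.3324, 0.0538]
tcp_rot: [0.0, 0.684, 0.729, 0.001]
force: [0.6, 0.2, -2.2]
grip_width: 0.0628
gripper_force: 73.5
```

```bash
python3 -m creep '{"twist":[[0,0,0],[0,0,0],[0,0,0],[0,0,0],[0,0,0]],"slide":[[0,0,0.001],[0,0,0.0015],[0,0,0],[0,0,0],[0,0,0]],"claw":[0.5,0.5,0.7,0.9,1]}' 
python3 -m creep '{"twist":[[0,0,0],[0,0,0],[0,0,0],[0,0,0],[0,0,0]],"slide":[[0,0,0],[0,0,-0.03],[0,0,-0.04],[0,0,-0.04],[0,0,-0.04]],"claw":[1,1,1,1,1]}' >/dev/null
python3 -m creep '{"twist":[[0,0,0],[0,0,0],[0,0,0],[0,0,0],[0,0,0]],"slide":[[-0.0322,-0.00715,0],[-0.0322,-0.00715,0],[-0.0322,-0.00715,0],[-0.0322,-0.00715,0],[-0.0322,-0.00715,0]],"claw":[1,1,1,1,1]}' >/dev/null
python3 -m creep '{"twist":[[0,0,0],[0,0,0],[0,0,0],[0,0,0],[0,0,0]],"slide":[[-0.0322,-0.00715,0],[-0.0322,-0.00715,0],[-0.0322,-0.00715,0],[-0.0322,-0.00715,0],[-0.0322,-0.00715,0]],"claw":[1,1,1,1,1]}' >/dev/null
python3 -m creep '{"twist":[[0,0,0],[0,0,0],[0,0,0],[0,0,0],[0,0,0]],"slide":[[0,0,0],[0,0,0],[0,0,0],[0,0,0],[0,0,0]],"claw":[1,1,1,1,1]}' >/dev/null
python3 -m creep '{"twist":[[0,0,0],[0,0,0],[0,0,0],[0,0,0],[0,0,0]],"slide":[[0,0,0],[0,0,0],[0,0,0],[0,0,0],[0,0,0]],"claw":[1,1,1,1,1]}' >/dev/null
python3 -c "
from h import *
to(.46,.005,.035,93.6)
m,T=cam('wrist'); im=save('wrist','w4.png'); rects(im,m,T,[('plate_b_mid',.046),('die_leaf_mid',.034),('die_star_mid',.034),('chase',.012),('jaw',.034)]) "
```

```text
time_s: 14.75
ee_pos: [0.5122, 0.3326, 0.0517]
tcp_rot: [0.0, 0.684, 0.729, 0.001]
force: [0.2, -0.3, -0.0]
grip_width: 0.0842
gripper_force: 0.0
 t 16.8 at [460.8   6.6 200.8] psi 93.7 twist [-0.   0.   0.1] slide(now axes) [ -1.5  -0.9 165.8] slide(after twist) [ -1.5  -0.9 165.8] grip 85.4 F [-0.4  0.4  0. ]
plate_b_mid 0.8 [268. 139. 347. 229.] rect [459.5   6.8  62.4  79.5   3.4]
chase 0.61 [244.  12. 376. 346.] rect [461.3 -22.9 110.1 336.3   3.4]
jaw 0.94 [259. 223. 356. 249.] rect [462.6 -47.1  89.8  26.3   3.8]
```

View pics/w4.png

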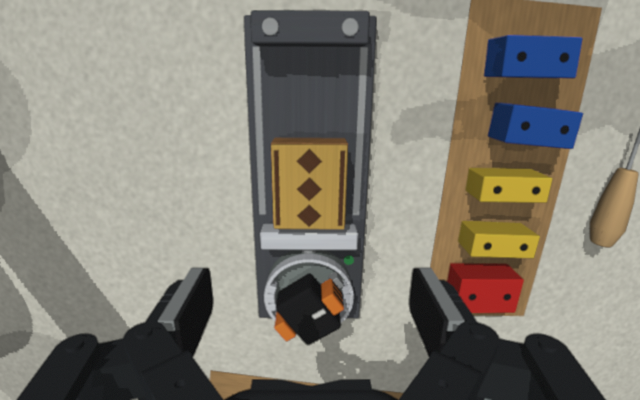

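Plate b alone remains at (310,186); the bed ahead of it is clear.

```bash
python3 -m creep '{"twist":[[0,0,0],[0,0,0],[0,0,0],[0,0,0],[0,0,0]],"slide":[[-0.0012,-0.001,0.035],[0,0,0.035],[0,0,0.035],[0,0,0.02],[0,0,0.015]],"claw":[1,1,1,1,1]}' >/dev/null
python3 -m creep '{"twist":[[0,0,0],[0,0,0],[0,0,0],[0,0,0],[0,0,0]],"slide":[[0,0,0.015],[0,0,0.007],[0,0,0.003],[0,0,0],[0,0,0]],"claw":[1,1,1,1,1]}'  >/dev/null
python3 -m creep '{"twist":[[0,0,0],[0,0,0],[0,0,0],[0,0,0],[0,0,0]],"slide":[[0,0,0],[0,0,0],[0,0,0],[0,0,0],[0,0,0]],"claw":[0.6,0.5,0.5,0.5,0.5]}'
python3 -m creep '{"twist":[[0,0,0],[0,0,0],[0,0,0],[0,0,0],[0,0,0]],"slide":[[0,0,-0.005],[0,0,-0.01],[0,0,-0.02],[0,0,-0.03],[0,0,-0.03]],"claw":[0.5,0.5,0.5,0.5,0.5]}' 
python3 -c "
from h import *
to(.411,.332,.13,93.6)"
```

```text
time_s: 18.38
ee_pos: [0.4604, 0.005, 0.0369]
tcp_rot: [0.001, 0.684, 0.729, 0.0]
force: [-0.1, 0.4, 5.9]
grip_width: 0.063
gripper_force: 66.0
time_s: 18.8
ee_pos: [0.4586, 0.0053, 0.1314]
tcp_rot: [-0.001, 0.684, 0.729, -0.001]
force: [0.9, -0.4, -2.1]
grip_width: 0.063
gripper_force: 66.7
 t 18.8 at [458.6   5.3 131.4] psi 93.7 twist [-0.2 -0.   0.1] slide(now axes) [329.1 -26.7   1.6] slide(after twist) [329.1 -27.    1.4] grip 63.0 F [ 0.9 -0.4 -2.1]
```

```bash
python3 -m creep '{"twist":[[0,0,0],[0,0,0],[0,0,0],[0,0,0],[0,0,0]],"slide":[[0.02,-0.002,0],[0.034,-0.003,0],[0.034,-0.003,0],[0.034,-0.003,0],[0.034,-0.003,0]],"claw":[0.5,0.5,0.5,0.5,0.5]}' >/dev/null
python3 -m creep '{"twist":[[0,0,0],[0,0,0],[0,0,0],[0,0,0],[0,0,0]],"slide":[[0.034,-0.003,0],[0.034,-0.003,0],[0.034,-0.003,0],[0.034,-0.003,0],[0.034,-0.003,0]],"claw":[0.5,0.5,0.5,0.5,0.5]}' >/dev/null
python3 -m creep '{"twist":[[0,0,0],[0,0,0],[0,0,0],[0,0,0],[0,0,0]],"slide":[[0.003,0.0,0.025],[0,0,0.02],[0,0,0.015],[0,0,0.008],[0,0,0.005]],"claw":[0.5,0.5,0.5,0.5,0.5]}' 
python3 -m creep '{"twist":[[0,0,0],[0,0,0],[0,0,0],[0,0,0],[0,0,0]],"slide":[[0,0,0],[0,0,0.001],[0,0,0.001],[0,0,0.001],[0,0,0]],"claw":[0.5,0.5,0.5,0.5,0.5]}'
```

```text
time_s: 20.05
ee_pos: [0.409, 0.3311, 0.0567]
tcp_rot: [-0.0, 0.684, 0.729, -0.001]
force: [1.6, 0.2, -2.4]
grip_width: 0.0628
gripper_force: 66.7
time_s: 20.47
ee_pos: [0.4103, 0.3316, 0.0553]
tcp_rot: [0.0, 0.684, 0.729, 0.001]
force: [0.1, -0.2, -3.3]
grip_width: 0.0628
gripper_force: 66.7
```

```bash
python3 -m creep '{"twist":[[0,0,0],[0,0,0],[0,0,0],[0,0,0],[0,0,0]],"slide":[[0,0,0.001],[0,0,0.0015],[0,0,0],[0,0,0],[0,0,0]],"claw":[0.5,0.5,0.7,0.9,1]}' |sed -n 2,4p
python3 -m creep '{"twist":[[0,0,0],[0,0,0],[0,0,0],[0,0,0],[0,0,0]],"slide":[[0,0,0],[0,0,-0.03],[0,0,-0.04],[0,0,-0.04],[0,0,-0.04]],"claw":[1,1,1,1,1]}' >/dev/null
python3 -c "
from h import *
m,T=cam('wrist');im=grab_frame('wrist'); rects(im,m,T,[('plate_a_mid',.064)])"
python3 -m creep '{"twist":[[0,0,0],[0,0,0],[0,0,0],[0,0,0],[0,0,0]],"slide":[[-0.0358,0.0011,-0.01],[-0.0358,0.0011,-0.01],[-0.0358,0.0011,-0.01],[-0.0358,0.0011,0],[-0.0358,0.0011,0]],"claw":[1,1,1,1,1]}' >/dev/null
python3 -m creep '{"twist":[[0,0,0],[0,0,0],[0,0,0],[0,0,0],[0,0,0]],"slide":[[-0.0358,0.0011,0],[-0.0358,0.0011,0],[-0.0358,0.0011,0],[-0.0358,0.0011,0],[-0.0358,0.0011,0]],"claw":[1,1,1,1,1]}' >/dev/null
python3 -m creep '{"twist":[[0,0,0],[0,0,0],[0,0,0],[0,0,0],[0,0,0]],"slide":[[-0.0358,0.0011,0],[-0.0358,0.0011,0],[-0.0358,0.0011,0],[-0.0358,0.0011,0],[-0.0358,0.0011,0]],"claw":[1,1,1,1,1]}' >/dev/null
python3 -m creep '{"twist":[[0,0,0],[0,0,0],[0,0,0],[0,0,7],[0,0,7]],"slide":[[-0.0358,0.0011,0],[-0.0358,0.0011,0],[-0.0358,0.0011,0],[0,0,0],[0,0,0]],"claw":[1,1,1,1,1]}' 
python3 -m creep '{"twist":[[0,0,7],[0,0,7],[0,0,7],[0,0,7],[0,0,7]],"slide":[[0,0,0],[0,0,0],[0,0,0],[0,0,0],[0,0,0]],"claw":[1,1,1,1,1]}' >/dev/null
python3 -m creep '{"twist":[[0,0,7],[0,0,7],[0,0,7],[0,0,7],[0,0,7]],"slide":[[0,0,0],[0,0,0],[0,0,0],[0,0,0],[0,0,0]],"claw":[1,1,1,1,1]}' >/dev/null
python3 -m creep '{"twist":[[0,0,7],[0,0,0],[0,0,0],[0,0,0],[0,0,0]],"slide":[[0,0,0],[0,0,0],[0,0,0],[0,0,0],[0,0,0]],"claw":[1,1,1,1,1]}' >/dev/null
python3 -m creep '{"twist":[[0,0,0],[0,0,0],[0,0,0],[0,0,0],[0,0,0]],"slide":[[0,0,0],[0,0,0],[0,0,0],[0,0,0],[0,0,0]],"claw":[1,1,1,1,1]}' >/dev/null
python3 -c "
from h import *
to(.396,-.313,.026,-2.6)
m,T=cam('wrist'); im=save('wrist','w5.png'); rects(im,m,T,[('die_leaf_mid',.034),('die_star_mid',.034),('die_rose_mid',.034)]) "
```

```text
ee_pos: [0.4106, 0.332, 0.0532]
tcp_rot: [0.0, 0.684, 0.729, 0.001]
force: [-0.3, -0.6, 0.4]
plate_a_mid 0.94 [387. 144. 482. 244.] rect [507.7 333.7  70.1  81.4   3.1]
time_s: 23.07
ee_pos: [0.4706, -0.3126, 0.2307]
tcp_rot: [-0.001, 0.771, 0.637, -0.0]
force: [-0.9, 0.0, -0.0]
grip_width: 0.0853
gripper_force: 0.0
 t 24.7 at [ 470.8 -310.3  232.4] psi 2.7 twist [ 0.  -0.   5.3] slide(now axes) [-74.8  -0.8 206.4] slide(after twist) [-74.6   6.1 206.4] grip 85.1 F [0.2 0.2 1.8]
die_leaf_mid 0.83 [285. 215. 350. 256.] rect [ 402.4 -319.9   63.1   44.4   87.4]
die_star_mid 0.58 [288.  59. 368. 113.] rect [ 548.  -320.3   63.    40.    82.1]
```

View pics/w5.png

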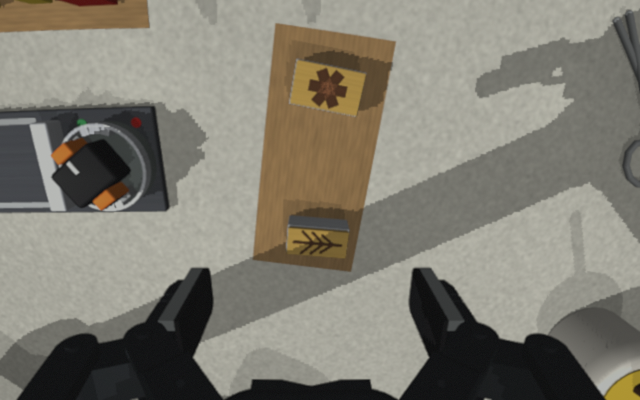

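The view shows a six-pointed star die at (328,88) and a leaf die at (318,242), with the knob still open. The job is star 40 + leaf 32, so the packers are 24+24+32 for a total of 152. Going to the star first.

```bash
python3 -m creep '{"twist":[[0,0,5.3],[0,0,5.3],[0,0,0],[0,0,0],[0,0,0]],"slide":[[0,0,0],[0,0,0],[0.026,0,0.03],[0.026,0,0.03],[0.026,0,0.03]],"claw":[1,1,1,1,1]}' >/dev/null
python3 -m creep '{"twist":[[0,0,0],[0,0,0],[0,0,0],[0,0,0],[0,0,0]],"slide":[[0,-0.001,0.03],[0,0,0.02],[0,0,0.01],[0,0,0],[0,0,0]],"claw":[1,1,1,1,1]}' >/dev/null
python3 -m creep '{"twist":[[0,0,0],[0,0,0],[0,0,0],[0,0,0],[0,0,0]],"slide":[[0,0,0],[0,0,0],[0,0,0],[0,0,0],[0,0,0]],"claw":[1,1,1,1,1]}' >/dev/null
python3 -c "
from h import *
to(.548,-.3203,.024,-7.9)
m,T=cam('wrist'); im=grab_frame('wrist'); rects(im,m,T,[('die_star_mid',.034)]) "
```

```text
t 26.2 at [ 548.4 -320.3   83.2] psi -7.9 twist [ 0.  -0.1 -0. ] slide(now axes) [-0.5 -0.  59.2] slide(after twist) [-0.4  0.  59.2] grip 85.1 F [ 0.4 -0.2 -0.9]
die_star_mid 0.83 [256. 187. 372. 270.] rect [ 553.9 -321.7   61.8   49.5   82.2]
```

```bash
python3 -m creep '{"twist":[[0,0,0],[0,0,0],[0,0,0],[0,0,0],[0,0,0]],"slide":[[0.0005,0.001,0.025],[0,0,0.02],[0,0,0.01],[0,0,0.004],[0,0,0]],"claw":[1,1,1,1,1]}' >/dev/null
python3 -m creep '{"twist":[[0,0,0],[0,0,0],[0,0,0],[0,0,0],[0,0,0]],"slide":[[0,0,0],[0,0,0],[0,0,0],[0,0,0],[0,0,0]],"claw":[1,0.6,0.5,0.5,0.5]}'
python3 -m creep '{"twist":[[0,0,0],[0,0,0],[0,0,0],[0,0,0],[0,0,0]],"slide":[[0,0,0],[0,0,-0.01],[0,0,-0.02],[0,0,-0.03],[0,0,-0.04]],"claw":[0.5,0.5,0.5,0.5,0.5]}' 
python3 -c "
from h import *
to(.4548,.0938,.124,93.5)"
```

```text
time_s: 27.12
ee_pos: [0.5494, -0.3218, 0.0248]
tcp_rot: [0.001, 0.998, -0.069, 0.001]
force: [0.4, -0.9, 5.6]
grip_width: 0.063
gripper_force: 68.4
time_s: 27.53
ee_pos: [0.5461, -0.3194, 0.1213]
tcp_rot: [-0.002, 0.998, -0.069, -0.004]
force: [0.6, -0.4, -1.5]
grip_width: 0.0627
gripper_force: 67.5
 t 27.5 at [ 546.1 -319.4  121.3] psi -7.9 twist [-5.000e-01  1.000e-01 -1.014e+02] slide(now axes) [-147.6 -396.6   -0. ] slide(after twist) [418.  -65.9  -2.7] grip 62.7 F [ 0.6 -0.4 -1.5]
```

```bash
python3 -m creep '{"twist":[[0,0,-6],[0,0,-7],[0,0,-7],[0,0,-7],[0,0,-7]],"slide":[[0,0,0],[0,0,0],[0,0,0],[0,0,0],[0,0,0]],"claw":[0.5,0.5,0.5,0.5,0.5]}' >/dev/null
python3 -m creep '{"twist":[[0,0,-7],[0,0,-7],[0,0,-7],[0,0,-7],[0,0,-7]],"slide":[[0,0,0],[0,0,0],[0,0,0],[0,0,0],[0,0,0]],"claw":[0.5,0.5,0.5,0.5,0.5]}' >/dev/null
python3 -m creep '{"twist":[[0,0,-7],[0,0,-7],[0,0,-7],[0,0,-7],[0,0,-4.4]],"slide":[[0,0,0],[0,0,0],[0,0,0],[0,0,0],[0,0,0]],"claw":[0.5,0.5,0.5,0.5,0.5]}'
python3 -m creep '{"twist":[[0,0,0],[0,0,0],[0,0,0],[0,0,0],[0,0,0]],"slide":[[0.02,-0.004,0],[0.033,-0.0052,0],[0.033,-0.0052,0],[0.033,-0.0052,0],[0.033,-0.0052,0]],"claw":[0.5,0.5,0.5,0.5,0.5]}' >/dev/null
python3 -m creep '{"twist":[[0,0,0],[0,0,0],[0,0,0],[0,0,0],[0,0,0]],"slide":[[0.033,-0.0052,0],[0.033,-0.0052,0],[0.033,-0.0052,0],[0.033,-0.0052,0],[0.033,-0.0052,0]],"claw":[0.5,0.5,0.5,0.5,0.5]}' >/dev/null
python3 -m creep '{"twist":[[0,0,0],[0,0,0],[0,0,0],[0,0,0],[0,0,0]],"slide":[[0.033,-0.0052,0],[0.033,-0.0052,0],[0.02,-0.003,0],[0,0,0],[0,0,0]],"claw":[0.5,0.5,0.5,0.5,0.5]}' >/dev/null
python3 -m creep '{"twist":[[0,0,0],[0,0,0],[0,0,0],[0,0,0],[0,0,0]],"slide":[[0,0,0],[0,0,0],[0,0,0],[0,0,0],[0,0,0]],"claw":[0.5,0.5,0.5,0.5,0.5]}' 
python3 -c "
from h import *
to(.4548,.0938,.0365,93.5)"
```

```text
time_s: 28.78
ee_pos: [0.5479, -0.3206, 0.1231]
tcp_rot: [-0.001, 0.684, 0.73, -0.0]
force: [-0.5, 0.8, -2.7]
grip_width: 0.0629
gripper_force: 67.6
time_s: 30.45
ee_pos: [0.4603, 0.0766, 0.1232]
tcp_rot: [0.0, 0.686, 0.728, -0.0]
force: [0.0, -0.1, -2.8]
grip_width: 0.0628
gripper_force: 67.5
 t 30.4 at [460.3  76.6 123.2] psi 93.4 twist [-0.   0.  -0.1] slide(now axes) [17.5 -4.5 86.7] slide(after twist) [17.5 -4.5 86.7] grip 62.8 F [ 0.  -0.1 -2.8]
```

```bash
python3 -m creep '{"twist":[[0,0,0],[0,0,0],[0,0,0],[0,0,0],[0,0,0]],"slide":[[0.0175,-0.0045,0.02],[0,0,0.03],[0,0,0.02],[0,0,0.01],[0,0,0.004]],"claw":[0.5,0.5,0.5,0.5,0.5]}'
python3 -m creep '{"twist":[[0,0,0],[0,0,0],[0,0,0],[0,0,0],[0,0,0]],"slide":[[0,0,0],[0,0,0],[0,0,0.001],[0,0,0],[0,0,0]],"claw":[0.5,0.5,0.5,0.5,0.5]}'
python3 -m creep '{"twist":[[0,0,0],[0,0,0],[0,0,0],[0,0,0],[0,0,0]],"slide":[[0.001,0,0],[0.001,0,0],[0.001,0,0],[0,0,0],[0,0,0]],"claw":[0.5,0.5,0.5,0.5,0.5]}'
```

```text
time_s: 30.87
ee_pos: [0.4533, 0.0941, 0.0375]
tcp_rot: [-0.001, 0.686, 0.728, -0.001]
force: [-0.5, 0.1, -2.1]
grip_width: 0.0628
gripper_force: 67.4
time_s: 31.28
ee_pos: [0.4552, 0.0945, 0.039]
tcp_rot: [0.001, 0.685, 0.728, 0.001]
force: [0.0, 1.1, -3.1]
grip_width: 0.0628
gripper_force: 67.4
time_s: 31.7
ee_pos: [0.4544, 0.0976, 0.0383]
tcp_rot: [0.0, 0.685, 0.728, 0.0]
force: [-0.1, 0.4, -2.8]
grip_width: 0.0625
gripper_force: 67.4
```

```bash
python3 -m creep '{"twist":[[0,0,0],[0,0,0],[0,0,0],[0,0,0]],"slide":[[0.001,0,0],[0.001,0,0],[0,0,0],[0,0,0]],"claw":[0.5,0.5,0.5,0.5]}'|sed -n 2,4p
python3 -m creep '{"twist":[[0,0,0],[0,0,0],[0,0,0],[0,0,0]],"slide":[[0.0005,0,0.001],[0.0005,0,0],[0,0,0],[0,0,0]],"claw":[0.5,0.5,0.5,0.5]}'|sed -n 2,4p
```

```text
ee_pos: [0.4544, 0.0981, 0.0383]
tcp_rot: [0.001, 0.685, 0.729, -0.001]
force: [0.3, -6.9, -1.7]
ee_pos: [0.4545, 0.0981, 0.0376]
tcp_rot: [0.002, 0.685, 0.729, -0.002]
force: [0.4, -11.2, 0.4]
```

```bash
python3 -m creep '{"twist":[[0,0,0],[0,0,0],[0,0,0],[0,0,0],[0,0,0]],"slide":[[-0.0015,0,0.001],[0,0,0.0005],[0,0,0],[0,0,0],[0,0,0]],"claw":[0.5,0.5,0.7,0.9,1]}'
python3 -m creep '{"twist":[[0,0,0],[0,0,0],[0,0,0],[0,0,0],[0,0,0]],"slide":[[0,0,0],[0,0,-0.03],[0,0,-0.04],[0,0,-0.04],[0,0,-0.02]],"claw":[1,1,1,1,1]}' >/dev/null
python3 -m creep '{"twist":[[0,0,0],[0,0,0],[0,0,0],[0,0,0],[0,0,0]],"slide":[[-0.0339,-0.0069,0],[-0.0339,-0.0069,0],[-0.0339,-0.0069,0],[-0.0339,-0.0069,0],[-0.0339,-0.0069,0]],"claw":[1,1,1,1,1]}' >/dev/null
python3 -m creep '{"twist":[[0,0,0],[0,0,0],[0,0,0],[0,0,0],[0,0,0]],"slide":[[-0.0339,-0.0069,0],[-0.0339,-0.0069,0],[-0.0339,-0.0069,0],[-0.0339,-0.0069,0],[-0.0339,-0.0069,0]],"claw":[1,1,1,1,1]}' >/dev/null
python3 -m creep '{"twist":[[0,0,0],[0,0,0],[0,0,6],[0,0,7],[0,0,7]],"slide":[[-0.0339,-0.0069,0],[-0.0339,-0.0069,0],[0,0,0],[0,0,0],[0,0,0]],"claw":[1,1,1,1,1]}' >/dev/null
python3 -m creep '{"twist":[[0,0,7],[0,0,7],[0,0,7],[0,0,7],[0,0,7]],"slide":[[0,0,0],[0,0,0],[0,0,0],[0,0,0],[0,0,0]],"claw":[1,1,1,1,1]}' >/dev/null
python3 -m creep '{"twist":[[0,0,7],[0,0,7],[0,0,7],[0,0,7],[0,0,7]],"slide":[[0,0,0],[0,0,0],[0,0,0],[0,0,0],[0,0,0]],"claw":[1,1,1,1,1]}' >/dev/null
python3 -m creep '{"twist":[[0,0,6],[0,0,0],[0,0,0],[0,0,0],[0,0,0]],"slide":[[0,0,0],[0,0,0],[0,0,0],[0,0,0],[0,0,0]],"claw":[1,1,1,1,1]}' >/dev/null
python3 -m creep '{"twist":[[0,0,0],[0,0,0],[0,0,0],[0,0,0],[0,0,0]],"slide":[[0,0,0],[0,0,0],[0,0,0],[0,0,0],[0,0,0]],"claw":[1,1,1,1,1]}' >/dev/null
python3 -c "
from h import *
to(.396,-.3203,.024,-2.6)
m,T=cam('wrist'); im=grab_frame('wrist'); rects(im,m,T,[('die_leaf_mid',.034)]) "
```

```text
time_s: 32.78
ee_pos: [0.4547, 0.0992, 0.0361]
tcp_rot: [0.0, 0.686, 0.728, 0.001]
force: [-0.1, 0.1, 0.1]
grip_width: 0.0839
gripper_force: 0.0
 t 36.1 at [ 396.2 -312.1  165.8] psi -2.5 twist [ 0.  -0.   0.1] slide(now axes) [  0.2   8.2 141.8] slide(after twist) [  0.2   8.2 141.8] grip 85.6 F [-0.5  0.6  0.5]
die_leaf_mid 0.93 [281. 165. 361. 208.] rect [ 400.  -319.8   62.3   37.9   87.6]
die_leaf_mid 0.33 [  0.  30. 130. 188.] rect [ 466.6 -115.5  102.6  116.6    3.3]
```

```bash
python3 -m creep '{"twist":[[0,0,0],[0,0,0],[0,0,0],[0,0,0],[0,0,0]],"slide":[[0.001,0.0077,0.03],[0,0,0.04],[0,0,0.03],[0,0,0.02],[0,0,0.01]],"claw":[1,1,1,1,1]}' >/dev/null
python3 -m creep '{"twist":[[0,0,0],[0,0,0],[0,0,0],[0,0,0],[0,0,0]],"slide":[[0,0,0.007],[0,0,0.0045],[0,0,0],[0,0,0],[0,0,0]],"claw":[1,1,1,1,1]}'
python3 -m creep '{"twist":[[0,0,0],[0,0,0],[0,0,0],[0,0,0],[0,0,0]],"slide":[[0,0,0],[0,0,0],[0,0,0],[0,0,0],[0,0,0]],"claw":[1,0.6,0.5,0.5,0.5]}'
python3 -m creep '{"twist":[[0,0,0],[0,0,0],[0,0,0],[0,0,0],[0,0,0]],"slide":[[0,0,0],[0,0,-0.01],[0,0,-0.02],[0,0,-0.03],[0,0,-0.04]],"claw":[0.5,0.5,0.5,0.5,0.5]}' 
python3 -m creep '{"twist":[[0,0,-6],[0,0,-7],[0,0,-7],[0,0,-7],[0,0,-7]],"slide":[[0,0,0],[0,0,0],[0,0,0],[0,0,0],[0,0,0]],"claw":[0.5,0.5,0.5,0.5,0.5]}' >/dev/null
python3 -m creep '{"twist":[[0,0,-7],[0,0,-7],[0,0,-7],[0,0,-7],[0,0,-7]],"slide":[[0,0,0],[0,0,0],[0,0,0],[0,0,0],[0,0,0]],"claw":[0.5,0.5,0.5,0.5,0.5]}' >/dev/null
python3 -m creep '{"twist":[[0,0,-7],[0,0,-7],[0,0,-7],[0,0,-6],[0,0,0]],"slide":[[0,0,0],[0,0,0],[0,0,0],[0,0,0],[0,0,0]],"claw":[0.5,0.5,0.5,0.5,0.5]}'
python3 -c "
from h import *
to(.4575,.0505,.124,93.5)"
```

```text
time_s: 37.05
ee_pos: [0.3976, -0.3205, 0.0254]
tcp_rot: [0.001, 1.0, -0.022, 0.001]
force: [-0.6, 0.1, -0.5]
grip_width: 0.0853
gripper_force: 0.0
time_s: 37.47
ee_pos: [0.3972, -0.3202, 0.0252]
tcp_rot: [0.001, 1.0, -0.022, 0.0]
force: [-0.2, 0.2, 5.0]
grip_width: 0.0627
gripper_force: 66.4
time_s: 37.88
ee_pos: [0.3951, -0.318, 0.1235]
tcp_rot: [-0.002, 1.0, -0.022, -0.002]
force: [0.7, -0.5, -2.1]
grip_width: 0.0627
gripper_force: 66.4
time_s: 39.13
ee_pos: [0.3966, -0.3195, 0.1245]
tcp_rot: [-0.0, 0.685, 0.729, 0.0]
force: [0.2, -0.2, -2.3]
grip_width: 0.0627
gripper_force: 66.5
 t 39.1 at [ 396.6 -319.5  124.5] psi 93.5 twist [-0. -0.  0.] slide(now axes) [365.5  83.7   0.6] slide(after twist) [365.6  83.4   0.5] grip 62.7 F [ 0.2 -0.2 -2.3]
```

```bash
python3 -m creep '{"twist":[[0,0,0],[0,0,0],[0,0,0],[0,0,0],[0,0,0]],"slide":[[0.0337,0.0076,0],[0.0337,0.0076,0],[0.0337,0.0076,0],[0.0337,0.0076,0],[0.0337,0.0076,0]],"claw":[0.5,0.5,0.5,0.5,0.5]}' >/dev/null
python3 -m creep '{"twist":[[0,0,0],[0,0,0],[0,0,0],[0,0,0],[0,0,0]],"slide":[[0.0337,0.0076,0],[0.0337,0.0076,0],[0.0337,0.0076,0],[0.0337,0.0076,0],[0.0337,0.0076,0]],"claw":[0.5,0.5,0.5,0.5,0.5]}' >/dev/null
python3 -m creep '{"twist":[[0,0,0],[0,0,0],[0,0,0],[0,0,0],[0,0,0]],"slide":[[0.0337,0.0076,0],[0,0,0],[0,0,0],[0,0,0],[0,0,0]],"claw":[0.5,0.5,0.5,0.5,0.5]}' >/dev/null
python3 -m creep '{"twist":[[0,0,0],[0,0,0],[0,0,0],[0,0,0],[0,0,0]],"slide":[[0,0,0],[0,0,0],[0,0,0],[0,0,0],[0,0,0]],"claw":[0.5,0.5,0.5,0.5,0.5]}' >/dev/null
python3 -c "
from h import *
to(.457,.0569,.0385,93.5)"
```

```text
t 40.8 at [458.   54.8 124.3] psi 93.4 twist [-0.   0.  -0.1] slide(now axes) [ 2.1 -0.8 85.8] slide(after twist) [ 2.1 -0.8 85.8] grip 63.0 F [ 0.6  0.4 -2.5]
```

```bash
python3 -m creep '{"twist":[[0,0,0],[0,0,0],[0,0,0],[0,0,0],[0,0,0]],"slide":[[0.001,-0.0008,0.03],[0,0,0.03],[0,0,0.015],[0,0,0.008],[0,0,0.003]],"claw":[0.5,0.5,0.5,0.5,0.5]}' >/dev/null
python3 -m creep '{"twist":[[0,0,0],[0,0,0],[0,0,0],[0,0,0],[0,0,0]],"slide":[[0,0,0],[0.001,0,0],[0.001,0,0],[0.001,0,0],[0,0,0]],"claw":[0.5,0.5,0.5,0.5,0.5]}'|sed -n 2,4p
python3 -m creep '{"twist":[[0,0,0],[0,0,0],[0,0,0],[0,0,0],[0,0,0]],"slide":[[0.001,0,0],[0.001,0,0],[0,0,0],[0,0,0],[0,0,0]],"claw":[0.5,0.5,0.5,0.5,0.5]}'|sed -n 2,4p
```

```text
ee_pos: [0.4575, 0.0594, 0.0389]
tcp_rot: [0.001, 0.685, 0.728, 0.001]
force: [-0.8, -0.5, -2.7]
ee_pos: [0.4568, 0.0612, 0.0383]
tcp_rot: [0.0, 0.685, 0.728, -0.0]
force: [0.4, 0.1, -2.2]
```

```bash
python3 -m creep '{"twist":[[0,0,0],[0,0,0],[0,0,0],[0,0,0]],"slide":[[0.001,0,0],[0.001,0,0],[0,0,0],[0,0,0]],"claw":[0.5,0.5,0.5,0.5]}'|sed -n 2,4p
python3 -m creep '{"twist":[[0,0,0],[0,0,0],[0,0,0]],"slide":[[0.001,0,0],[0,0,0],[0,0,0]],"claw":[0.5,0.5,0.5]}'|sed -n 2,4p
```

```text
ee_pos: [0.4567, 0.0625, 0.0383]
tcp_rot: [0.0, 0.685, 0.728, -0.0]
force: [0.7, -5.5, -2.0]
ee_pos: [0.4567, 0.0626, 0.0383]
tcp_rot: [0.001, 0.685, 0.729, -0.001]
force: [-0.2, -9.6, -1.5]
```

```bash
python3 -m creep '{"twist":[[0,0,0],[0,0,0],[0,0,0],[0,0,0],[0,0,0]],"slide":[[-0.002,0,0.0012],[0,0,0.0008],[0,0,0],[0,0,0],[0,0,0]],"claw":[0.5,0.5,0.7,0.9,1]}'
python3 -m creep '{"twist":[[0,0,0],[0,0,0],[0,0,0],[0,0,0],[0,0,0]],"slide":[[0,0,0],[0,0,-0.03],[0,0,-0.04],[0,0,-0.04],[0,0,-0.04]],"claw":[1,1,1,1,1]}' >/dev/null
python3 -m creep '{"twist":[[0,0,0],[0,0,0],[0,0,0],[0,0,0],[0,0,0]],"slide":[[-0.0107,0.031,-0.01],[-0.0107,0.031,-0.01],[-0.0107,0.031,-0.01],[-0.0107,0.031,-0.01],[-0.0107,0.031,0]],"claw":[1,1,1,1,1]}' >/dev/null
python3 -m creep '{"twist":[[0,0,0],[0,0,0],[0,0,0],[0,0,0],[0,0,0]],"slide":[[-0.0107,0.031,0],[0,0,0],[0,0,0],[0,0,0],[0,0,0]],"claw":[1,1,1,1,1]}' >/dev/null
python3 -m creep '{"twist":[[0,0,0],[0,0,0],[0,0,0],[0,0,0],[0,0,0]],"slide":[[0,0,0],[0,0,0],[0,0,0],[0,0,0],[0,0,0]],"claw":[1,1,1,1,1]}' >/dev/null
python3 -c "
from h import *
to(.646,.010,.024,90)
m,T=cam('wrist'); im=save('wrist','w6.png'); rects(im,m,T,[('pack32a_mid',.034),('pack24a_mid',.034),('pack40_mid',.034),('die_leaf_mid',.046),('die_star_mid',.046)]) "
```

```text
time_s: 43.05
ee_pos: [0.4571, 0.0626, 0.0365]
tcp_rot: [0.0, 0.686, 0.728, 0.001]
force: [0.6, -0.3, 0.5]
grip_width: 0.0839
gripper_force: 0.0
 t 44.7 at [646.1   9.5 226.6] psi 93.5 twist [0.  0.  3.5] slide(now axes) [ 6.000e-01 -1.000e-01  2.026e+02] slide(after twist) [ 5.000e-01 -1.000e-01  2.026e+02] grip 85.4 F [-0.6 -0.5  0.4]
pack32a_mid 0.83 [290.  89. 365. 135.] rect [656.2  67.9  32.3  64.3  89.3]
pack24a_mid 0.86 [277. 203. 344. 239.] rect [649.4 -39.   64.   37.1   1.8]
pack40_mid 0.87 [273. 241. 338. 291.] rect [646.6 -92.6  63.9  56.8   2.6]
pack40_mid 0.37 [ 80. 205. 174. 229.] rect [466.5 -48.   98.1  24.8   3.6]
die_leaf_mid 0.95 [ 64.  88. 153. 125.] rect [465.3  61.5  77.7  32.4   2.7]
die_leaf_mid 0.72 [ 80. 211. 178. 230.] rect [473.1 -42.2  94.2  24.7   3.8]
die_star_mid 0.73 [ 53.  39. 148.  85.] rect [462.9  97.1  77.9  39.    3.7]
```

View pics/w6.png

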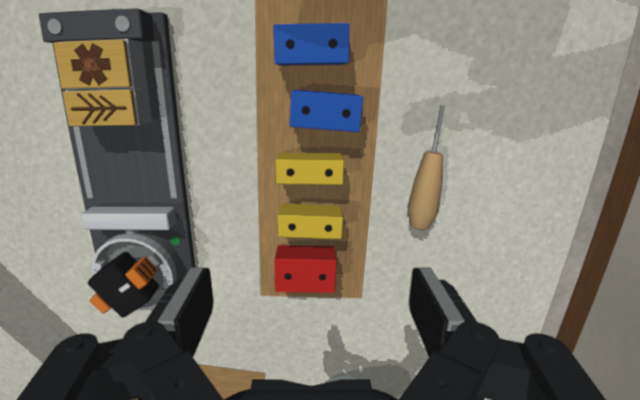

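Star and leaf sit flush and square at the fixed jaw. Packers, by hole pairs: blue (305,110)/(346,113), yellow (290,172)/(329,173) and (292,226)/(328,228).

```bash
python3 -c "
from h import *
m,T=cam('wrist')
for a,b in [((305,110),(346,113)),((290,172),(329,173)),((292,226),(328,228))]:
    P=unproj(m,T,[a,b],.034)*1000; d=P[1]-P[0]; print(P.mean(0).round(1),np.degrees(np.arctan2(d[1],d[0])).round(1))
"
```

```text
[656.3  66.9  34. ] -0.5
[645.5  10.2  34. ] 2.0
[649.3 -45.2  34. ] 0.1
```

```bash
python3 -m creep '{"twist":[[0,0,1.5],[0,0,0],[0,0,0],[0,0,0],[0,0,0]],"slide":[[0.0007,-0.0005,0.04],[0,0,0.04],[0,0,0.04],[0,0,0.035],[0,0,0.025]],"claw":[1,1,1,1,1]}' >/dev/null
python3 -m creep '{"twist":[[0,0,0],[0,0,0],[0,0,0],[0,0,0],[0,0,0]],"slide":[[0,0,0.012],[0,0,0.007],[0,0,0.0035],[0,0,0],[0,0,0]],"claw":[1,1,1,1,1]}'
python3 -m creep '{"twist":[[0,0,0],[0,0,0],[0,0,0],[0,0,0],[0,0,0]],"slide":[[0,0,0],[0,0,0],[0,0,0],[0,0,0],[0,0,0]],"claw":[1,0.6,0.5,0.5,0.5]}'
python3 -m creep '{"twist":[[0,0,0],[0,0,0],[0,0,0],[0,0,0],[0,0,0]],"slide":[[0,0,0],[0,0,-0.01],[0,0,-0.02],[0,0,-0.03],[0,0,-0.04]],"claw":[0.5,0.5,0.5,0.5,0.5]}' 
python3 -m creep '{"twist":[[0,0,-1.5],[0,0,0],[0,0,0],[0,0,0],[0,0,0]],"slide":[[0,0,0],[0,0,0],[0,0,0],[0,0,0],[0,0,0]],"claw":[0.5,0.5,0.5,0.5,0.5]}' 
python3 -c "
from h import *
to(.4588,.0279,.124,93.5)"
```

```text
time_s: 45.85
ee_pos: [0.6471, 0.0099, 0.0255]
tcp_rot: [0.001, 0.695, 0.719, 0.001]
force: [-0.6, 0.1, 1.2]
grip_width: 0.0852
gripper_force: 0.0
time_s: 46.27
ee_pos: [0.6466, 0.0099, 0.0253]
tcp_rot: [0.001, 0.695, 0.719, 0.001]
force: [0.2, -0.4, 5.8]
grip_width: 0.0632
gripper_force: 67.6
time_s: 46.68
ee_pos: [0.6433, 0.0102, 0.1222]
tcp_rot: [-0.003, 0.695, 0.719, -0.002]
force: [0.7, -0.1, -0.7]
grip_width: 0.0629
gripper_force: 66.7
time_s: 47.1
ee_pos: [0.6444, 0.0101, 0.1221]
tcp_rot: [-0.001, 0.686, 0.728, -0.001]
force: [-0.5, -0.2, -0.4]
grip_width: 0.0624
gripper_force: 66.9
 t 47.1 at [644.4  10.1 122.1] psi 93.4 twist [-0.2 -0.  -0.1] slide(now axes) [  28.9 -184.2   -1.2] slide(after twist) [  29.1 -184.2   -1.9] grip 62.4 F [-0.5 -0.2 -0.4]
```

```bash
python3 -m creep '{"twist":[[0,0,0],[0,0,0],[0,0,0],[0,0,0],[0,0,0]],"slide":[[0.0048,-0.0307,0],[0.0048,-0.0307,0],[0.0048,-0.0307,0],[0.0048,-0.0307,0],[0.0048,-0.0307,0]],"claw":[0.5,0.5,0.5,0.5,0.5]}' >/dev/null
python3 -m creep '{"twist":[[0,0,0],[0,0,0],[0,0,0],[0,0,0],[0,0,0]],"slide":[[0.0048,-0.0307,0],[0,0,0],[0,0,0],[0,0,0],[0,0,0]],"claw":[0.5,0.5,0.5,0.5,0.5]}' >/dev/null
python3 -m creep '{"twist":[[0,0,0],[0,0,0],[0,0,0],[0,0,0],[0,0,0]],"slide":[[0,0,0],[0,0,0],[0,0,0],[0,0,0],[0,0,0]],"claw":[0.5,0.5,0.5,0.5,0.5]}' >/dev/null
python3 -c "
from h import *
to(.4588,.0279,.0385,93.5)"
```

```text
t 48.4 at [460.3  27.6 123.7] psi 93.5 twist [-0.  0. -0.] slide(now axes) [ 0.4 -1.5 85.2] slide(after twist) [ 0.4 -1.5 85.2] grip 62.5 F [-0.7  0.4 -1.4]
```

```bash
python3 -m creep '{"twist":[[0,0,0],[0,0,0],[0,0,0],[0,0,0],[0,0,0]],"slide":[[0,-0.0015,0.03],[0,0,0.03],[0,0,0.015],[0,0,0.007],[0,0,0.003]],"claw":[0.5,0.5,0.5,0.5,0.5]}' >/dev/null
python3 -m creep '{"twist":[[0,0,0],[0,0,0],[0,0,0],[0,0,0],[0,0,0]],"slide":[[0,0,0],[0.002,0,0],[0.002,0,0],[0.001,0,0],[0,0,0]],"claw":[0.5,0.5,0.5,0.5,0.5]}'|sed -n 2,4p
python3 -m creep '{"twist":[[0,0,0],[0,0,0],[0,0,0],[0,0,0]],"slide":[[0.001,0,0],[0.001,0,0],[0,0,0],[0,0,0]],"claw":[0.5,0.5,0.5,0.5]}'|sed -n 2,4p
python3 -m creep '{"twist":[[0,0,0],[0,0,0],[0,0,0],[0,0,0]],"slide":[[0.0005,0,0],[0.0005,0,0],[0,0,0],[0,0,0]],"claw":[0.5,0.5,0.5,0.5]}'|sed -n 2,4p
```

```text
ee_pos: [0.4592, 0.0324, 0.0397]
tcp_rot: [0.001, 0.685, 0.728, 0.001]
force: [0.3, -2.6, 0.2]
ee_pos: [0.4593, 0.0325, 0.0397]
tcp_rot: [0.002, 0.685, 0.729, -0.001]
force: [-0.6, -8.8, 2.6]
ee_pos: [0.4593, 0.0325, 0.0397]
tcp_rot: [0.003, 0.685, 0.729, -0.001]
force: [-0.4, -13.7, 3.4]
```

```bash
python3 -m creep '{"twist":[[0,0,0],[0,0,0],[0,0,0],[0,0,0]],"slide":[[-0.003,0,0],[0,0,0.001],[0,0,0],[0,0,0]],"claw":[0.5,0.5,0.5,0.5]}'|sed -n 2,4p
python3 -m creep '{"twist":[[0,0,0],[0,0,0],[0,0,0],[0,0,0]],"slide":[[0,0,0.001],[0,0,0],[0,0,0],[0,0,0]],"claw":[0.5,0.5,0.5,0.5]}'|sed -n 2,4p
python3 -c "
from h import *
m,T=cam('wrist'); save('wrist','w7.png')"
```

```text
ee_pos: [0.4585, 0.0324, 0.0379]
tcp_rot: [0.0, 0.685, 0.728, -0.0]
force: [-0.4, -3.5, 0.8]
ee_pos: [0.4586, 0.0324, 0.0372]
tcp_rot: [0.0, 0.685, 0.728, 0.0]
force: [-2.4, -4.6, 5.5]
```

View pics/w7.png

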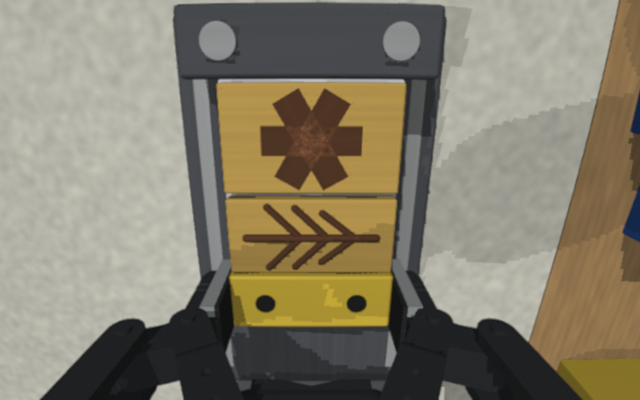

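Yellow packer is flush against the leaf, flat and square. Release and fetch the blue one.

```bash
python3 -m creep '{"twist":[[0,0,0],[0,0,0],[0,0,0],[0,0,0],[0,0,0]],"slide":[[-0.0005,0,0],[0,0,0],[0,0,0],[0,0,0],[0,0,0]],"claw":[0.5,0.5,0.7,0.9,1]}' >/dev/null
python3 -m creep '{"twist":[[0,0,0],[0,0,0],[0,0,0],[0,0,0],[0,0,0]],"slide":[[0,0,0],[0,0,-0.02],[0,0,-0.03],[0,0,-0.03],[0,0,0]],"claw":[1,1,1,1,1]}' >/dev/null
python3 -m creep '{"twist":[[0,0,0],[0,0,0],[0,0,0],[0,0,0],[0,0,0]],"slide":[[0.0032,0.0285,0],[0.0032,0.0285,0],[0.0032,0.0285,0],[0.0032,0.0285,0],[0.0032,0.0285,0]],"claw":[1,1,1,1,1]}' >/dev/null
python3 -m creep '{"twist":[[0,0,0],[0,0,0],[0,0,4],[0,0,0],[0,0,0]],"slide":[[0.0032,0.0285,0],[0.0032,0.0285,0],[0,0,0],[0,0,0],[0,0,0]],"claw":[1,1,1,1,1]}' >/dev/null
python3 -m creep '{"twist":[[0,0,0],[0,0,0],[0,0,0],[0,0,0],[0,0,0]],"slide":[[0,0,0],[0,0,0],[0,0,0],[0,0,0],[0,0,0]],"claw":[1,1,1,1,1]}' >/dev/null
python3 -c "
from h import *
to(.6563,.0669,.0253,89.5)"
```

```text
t 52.6 at [655.9  66.3 117.1] psi 89.5 twist [ 0.  0. -0.] slide(now axes) [ 0.6  0.4 91.8] slide(after twist) [ 0.6  0.4 91.8] grip 85.3 F [-0.4  0.9  0.1]
```

```bash
python3 -m creep '{"twist":[[0,0,0],[0,0,0],[0,0,0],[0,0,0],[0,0,0]],"slide":[[0.0006,0.0004,0.04],[0,0,0.03],[0,0,0.015],[0,0,0.0068],[0,0,0]],"claw":[1,1,1,1,1]}' >/dev/null
python3 -m creep '{"twist":[[0,0,0],[0,0,0],[0,0,0],[0,0,0],[0,0,0]],"slide":[[0,0,0],[0,0,0],[0,0,0],[0,0,0],[0,0,0]],"claw":[1,0.6,0.5,0.5,0.5]}'
python3 -m creep '{"twist":[[0,0,0],[0,0,0],[0,0,0],[0,0,0],[0,0,0]],"slide":[[0,0,0],[0,0,-0.01],[0,0,-0.02],[0,0,-0.03],[0,0,-0.04]],"claw":[0.5,0.5,0.5,0.5,0.5]}' 
python3 -m creep '{"twist":[[0,0,-4],[0,0,0],[0,0,0],[0,0,0],[0,0,0]],"slide":[[0,0,0],[-0.0078,-0.0285,0],[-0.0078,-0.0285,0],[-0.0078,-0.0285,0],[-0.0078,-0.0285,0]],"claw":[0.5,0.5,0.5,0.5,0.5]}' >/dev/null
python3 -m creep '{"twist":[[0,0,0],[0,0,0],[0,0,0],[0,0,0],[0,0,0]],"slide":[[-0.0078,-0.0285,0],[-0.0078,-0.0285,0],[-0.0078,-0.0285,0],[0,0,0],[0,0,0]],"claw":[0.5,0.5,0.5,0.5,0.5]}'
python3 -m creep '{"twist":[[0,0,0],[0,0,0],[0,0,0],[0,0,0],[0,0,0]],"slide":[[0,0,0],[0,0,0],[0,0,0],[0,0,0],[0,0,0]],"claw":[0.5,0.5,0.5,0.5,0.5]}' >/dev/null
python3 -c "
from h import *
to(.4605,.0005,.0385,93.5)"
```

```text
time_s: 53.48
ee_pos: [0.6581, 0.067, 0.0272]
tcp_rot: [0.001, 0.71, 0.704, 0.001]
force: [0.7, -0.3, 6.2]
grip_width: 0.0631
gripper_force: 68.0
time_s: 53.9
ee_pos: [0.6541, 0.067, 0.1235]
tcp_rot: [-0.002, 0.71, 0.704, -0.003]
force: [0.9, 0.8, -2.3]
grip_width: 0.0628
gripper_force: 67.2
time_s: 54.73
ee_pos: [0.4591, 0.0003, 0.1256]
tcp_rot: [-0.0, 0.686, 0.728, -0.0]
force: [0.7, -0.5, -0.8]
grip_width: 0.0626
gripper_force: 67.3
 t 55.1 at [461.3   0.7 124.8] psi 93.5 twist [-0.  0. -0.] slide(now axes) [-0.1 -0.8 86.3] slide(after twist) [-0.1 -0.8 86.3] grip 62.7 F [-0.1  0.3 -0.3]
```

```bash
python3 -m creep '{"twist":[[0,0,0],[0,0,0],[0,0,0],[0,0,0],[0,0,0]],"slide":[[0,-0.0008,0.03],[0,0,0.03],[0,0,0.015],[0,0,0.007],[0,0,0.003]],"claw":[0.5,0.5,0.5,0.5,0.5]}' |sed -n 2,6p
python3 -m creep '{"twist":[[0,0,0],[0,0,0],[0,0,0],[0,0,0],[0,0,0]],"slide":[[0,0,0],[0.001,0,0],[0.001,0,0],[0.001,0,0],[0,0,0]],"claw":[0.5,0.5,0.5,0.5,0.5]}'|sed -n 2,4p
python3 -m creep '{"twist":[[0,0,0],[0,0,0],[0,0,0],[0,0,0]],"slide":[[0.001,0,0],[0.001,0,0],[0,0,0],[0,0,0]],"claw":[0.5,0.5,0.5,0.5]}'|sed -n 2,4p
```

```text
ee_pos: [0.4589, 0.0007, 0.0391]
tcp_rot: [-0.002, 0.685, 0.728, -0.001]
force: [-8.2, 1.2, 25.8]
grip_width: 0.0627
gripper_force: 70.5
ee_pos: [0.4602, 0.0036, 0.0405]
tcp_rot: [0.001, 0.685, 0.728, 0.0]
force: [0.1, -0.4, -1.5]
ee_pos: [0.4599, 0.0049, 0.0402]
tcp_rot: [0.001, 0.685, 0.728, -0.0]
force: [0.2, -3.6, 0.7]
```

```bash
python3 -m creep '{"twist":[[0,0,0],[0,0,0],[0,0,0],[0,0,0]],"slide":[[0.0005,0,0],[0.0005,0,0],[0,0,0],[0,0,0]],"claw":[0.5,0.5,0.5,0.5]}'|sed -n 2,4p
```

```text
ee_pos: [0.4599, 0.005, 0.0402]
tcp_rot: [0.001, 0.685, 0.728, -0.001]
force: [-0.6, -8.1, 0.2]
```

```bash
python3 -m creep '{"twist":[[0,0,0],[0,0,0],[0,0,0],[0,0,0],[0,0,0]],"slide":[[-0.0015,0,0.001],[0,0,0.001],[0,0,0],[0,0,0],[0,0,0]],"claw":[0.5,0.5,0.5,0.5,0.5]}'|sed -n 2,4p
python3 -m creep '{"twist":[[0,0,0],[0,0,0],[0,0,0],[0,0,0],[0,0,0]],"slide":[[0,0,0],[0,0,0],[0,0,0],[0,0,0],[0,0,0]],"claw":[0.5,0.5,0.7,0.9,1]}' >/dev/null
python3 -m creep '{"twist":[[0,0,0],[0,0,0],[0,0,0],[0,0,0],[0,0,0]],"slide":[[0,0,0],[0,0,-0.02],[0,0,-0.03],[0,0,-0.03],[0,0,0]],"claw":[1,1,1,1,1]}' >/dev/null
python3 -m creep '{"twist":[[0,0,0],[0,0,0],[0,0,0],[0,0,0],[0,0,0]],"slide":[[-0.0103,0.031,0],[-0.0103,0.031,0],[-0.0103,0.031,0],[-0.0103,0.031,0],[-0.0103,0.031,0]],"claw":[1,1,1,1,1]}' >/dev/null
python3 -m creep '{"twist":[[0,0,0],[0,0,3.5],[0,0,0],[0,0,0],[0,0,0]],"slide":[[-0.0103,0.031,0],[0,0,0],[0,0,0],[0,0,0],[0,0,0]],"claw":[1,1,1,1,1]}' >/dev/null
python3 -m creep '{"twist":[[0,0,0],[0,0,0],[0,0,0],[0,0,0],[0,0,0]],"slide":[[0,0,0],[0,0,0],[0,0,0],[0,0,0],[0,0,0]],"claw":[1,1,1,1,1]}' >/dev/null
python3 -c "
from h import *
to(.6493,-.0452,.0253,90)
m,T=cam('wrist'); im=grab_frame('wrist'); rects(im,m,T,[('pack24a_mid',.034),('pack32a_mid',.046)])"
```

```text
ee_pos: [0.4599, 0.0048, 0.0391]
tcp_rot: [0.0, 0.685, 0.728, 0.0]
force: [-3.3, -2.2, 11.0]
 t 59.1 at [648.9 -45.4 118.3] psi 90.0 twist [ 0.  0. -0.] slide(now axes) [ 0.3  0.4 93. ] slide(after twist) [ 0.2  0.4 93. ] grip 85.4 F [ 0.2 -0.4  0.1]
pack24a_mid 0.77 [261. 183. 359. 232.] rect [648.9 -39.9  63.9  33.9   0.8]
pack32a_mid 0.61 [  0. 111.  84. 172.] rect [486.2   6.5  58.   33.1   4.2]
```

```bash
python3 -m creep '{"twist":[[0,0,0],[0,0,0],[0,0,0],[0,0,0],[0,0,0]],"slide":[[0.0005,0.0004,0.04],[0,0,0.03],[0,0,0.015],[0,0,0.008],[0,0,0]],"claw":[1,1,1,1,1]}' >/dev/null
python3 -m creep '{"twist":[[0,0,0],[0,0,0],[0,0,0],[0,0,0],[0,0,0]],"slide":[[0,0,0],[0,0,0],[0,0,0],[0,0,0],[0,0,0]],"claw":[1,1,0.6,0.5,0.5]}'
python3 -m creep '{"twist":[[0,0,0],[0,0,0],[0,0,0],[0,0,0],[0,0,0]],"slide":[[0,0,0],[0,0,-0.01],[0,0,-0.02],[0,0,-0.03],[0,0,-0.04]],"claw":[0.5,0.5,0.5,0.5,0.5]}' 
python3 -m creep '{"twist":[[0,0,-3.5],[0,0,0],[0,0,0],[0,0,0],[0,0,0]],"slide":[[0,0,0],[0.0052,-0.0309,0],[0.0052,-0.0309,0],[0.0052,-0.0309,0],[0.0052,-0.0309,0]],"claw":[0.5,0.5,0.5,0.5,0.5]}' >/dev/null
python3 -m creep '{"twist":[[0,0,0],[0,0,0],[0,0,0],[0,0,0],[0,0,0]],"slide":[[0.0052,-0.0309,0],[0.0052,-0.0309,0],[0,0,0],[0,0,0],[0,0,0]],"claw":[0.5,0.5,0.5,0.5,0.5]}' >/dev/null
python3 -m creep '{"twist":[[0,0,0],[0,0,0],[0,0,0],[0,0,0],[0,0,0]],"slide":[[0,0,0],[0,0,0.02],[0,0,0.02],[0,0,0],[0,0,0]],"claw":[0.5,0.5,0.5,0.5,0.5]}' >/dev/null
python3 -m creep '{"twist":[[0,0,0],[0,0,0],[0,0,0],[0,0,0],[0,0,0]],"slide":[[0,0,0],[0,0,0],[0,0,0],[0,0,0],[0,0,0]],"claw":[0.5,0.5,0.5,0.5,0.5]}' >/dev/null
python3 -c "
from h import *
to(.4621,-.0255,.0385,93.5); save('wrist','w8.png')
P=np.array([458.5,32.9]); m,T=cam('wrist'); print(unproj(m,T,[[0,0]],.034))"
```

```text
time_s: 60.13
ee_pos: [0.6506, -0.0453, 0.0268]
tcp_rot: [0.001, 0.707, 0.707, 0.001]
force: [0.1, 0.5, 6.5]
grip_width: 0.0626
gripper_force: 67.6
time_s: 60.55
ee_pos: [0.647, -0.0446, 0.1235]
tcp_rot: [-0.003, 0.707, 0.707, -0.002]
force: [1.3, -0.2, -0.7]
grip_width: 0.0629
gripper_force: 66.8
 t 62.2 at [462.8 -25.1  85.5] psi 93.5 twist [ 0.1  0.  -0. ] slide(now axes) [-0.3 -0.8 47. ] slide(after twist) [-0.3 -0.8 47. ] grip 62.5 F [-0.3 -0.2 -1.2]
[[0.30701858 0.08956561 0.034     ]]
```

View pics/w8.png

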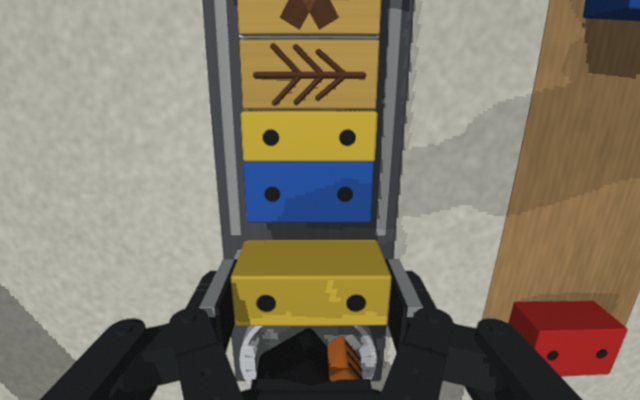

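Row star, leaf, yellow, blue is flush; the last yellow is held above the slot (holes at (266,303), (356,303)).

```bash
python3 -c "
from h import *
m,T=cam('wrist')
def c(P): d=P[:2]*1000-[458.5,32.9]; return round(d@[.998,.061],1),round(d@[-.061,.998],1)
print('blue rear',c(unproj(m,T,[[308,222]],.046)[0]),'held',[c(p) for p in unproj(m,T,[[311,303],[311,276],[311,325]],.0937)],'star/leaf line',c(unproj(m,T,[[309,38]],.046)[0]),c(unproj(m,T,[[309,161]],.046)[0]))"
```

```text
blue rear (np.float64(-0.2), np.float64(-43.3)) held [(np.float64(1.3), np.float64(-58.2)), (np.float64(1.3), np.float64(-45.8)), (np.float64(1.3), np.float64(-69.0))] star/leaf line (np.float64(0.4), np.float64(43.5)) (np.float64(0.3), np.float64(-11.5))
```

```bash
python3 -m creep '{"twist":[[0,0,0],[0,0,0],[0,0,0],[0,0,0],[0,0,0]],"slide":[[0,-0.0008,0.015],[0,0,0.012],[0,0,0.008],[0,0,0.005],[0,0,0.003]],"claw":[0.5,0.5,0.5,0.5,0.5]}' |sed -n 2,6p
python3 -m creep '{"twist":[[0,0,0],[0,0,0],[0,0,0],[0,0,0],[0,0,0]],"slide":[[0,0,0],[0,0,0.001],[0,0,0],[0,0,0],[0,0,0]],"claw":[0.5,0.5,0.5,0.5,0.5]}'|sed -n 2,4p
python3 -m creep '{"twist":[[0,0,0],[0,0,0],[0,0,0],[0,0,0],[0,0,0]],"slide":[[0.001,0,0],[0.001,0,0.001],[0.0005,0,0.001],[0,0,0],[0,0,0]],"claw":[0.5,0.5,0.5,0.5,0.5]}'|sed -n 2,4p
```

```text
ee_pos: [0.4615, -0.0251, 0.0415]
tcp_rot: [-0.0, 0.685, 0.728, -0.0]
force: [0.2, 0.5, -1.2]
grip_width: 0.0627
gripper_force: 66.9
ee_pos: [0.462, -0.0252, 0.0413]
tcp_rot: [0.0, 0.685, 0.728, 0.0]
force: [0.4, -0.5, -0.7]
ee_pos: [0.4617, -0.0227, 0.0389]
tcp_rot: [0.0, 0.685, 0.728, -0.0]
force: [0.8, -1.1, -1.3]
```

```bash
python3 -m creep '{"twist":[[0,0,0],[0,0,0],[0,0,0],[0,0,0],[0,0,0]],"slide":[[0,0,0.001],[0,0,0],[0,0,0],[0,0,0],[0,0,0]],"claw":[0.5,0.5,0.7,0.9,1]}'|sed -n 2,4p
python3 -m creep '{"twist":[[0,0,0],[0,0,0],[0,0,0],[0,0,0],[0,0,0]],"slide":[[0,0,0],[0,0,-0.03],[0,0,-0.03],[0,0,-0.03],[0,0,-0.03]],"claw":[1,1,1,1,1]}' >/dev/null
python3 -m creep '{"twist":[[0,0,0],[0,0,0],[0,0,0],[0,0,-7],[0,0,-7]],"slide":[[-0.029,0,0],[-0.029,0,0],[-0.029,0,0],[0,0,0],[0,0,0]],"claw":[1,1,1,1,1]}' >/dev/null
python3 -m creep '{"twist":[[0,0,-7],[0,0,-7],[0,0,-7],[0,0,0],[0,0,0]],"slide":[[0,0,0],[0,0,0],[0,0,0],[0,0,0.03],[0,0,0.02]],"claw":[1,1,1,1,1]}' >/dev/null
python3 -m creep '{"twist":[[0,0,0],[0,0,0],[0,0,0],[0,0,0],[0,0,0]],"slide":[[0,0,0],[0,0,0],[0,0,0],[0,0,0],[0,0,0]],"claw":[1,1,1,1,1]}' >/dev/null
python3 -m creep '{"twist":[[0,0,0],[0,0,0],[0,0,0],[0,0,0],[0,0,0]],"slide":[[0,0,0],[0,0,0],[0,0,0],[0,0,0],[0,0,0]],"claw":[1,1,1,1,1]}' >/dev/null
python3 -c "
from h import *
to(.4668,-.1089,.062,128.4); save('wrist','w9.png')"
```

```text
ee_pos: [0.4616, -0.0226, 0.0381]
tcp_rot: [0.0, 0.685, 0.728, 0.0]
force: [-1.2, -1.3, 0.2]
 t 66.0 at [ 466.8 -109.5  108.1] psi 128.5 twist [0.  0.  0.1] slide(now axes) [ 0.4  0.4 46.1] slide(after twist) [ 0.4  0.4 46.1] grip 85.2 F [-0.9  0.1 -0.1]
```

View pics/w9.png

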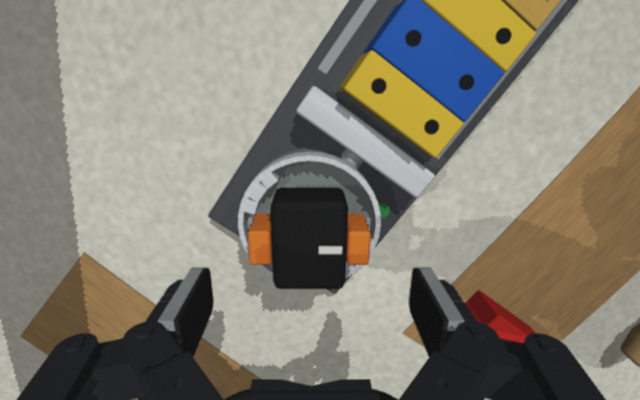

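The knob is at the green dot with tabs level at (260,239) and (359,239), and the row is ready with a small gap to the jaw. Now locking.

```bash
python3 -m creep '{"twist":[[0,0,0],[0,0,0],[0,0,0],[0,0,0],[0,0,0]],"slide":[[0.0004,0.0004,0.02],[0,0,0.015],[0,0,0.0105],[0,0,0],[0,0,0]],"claw":[1,1,1,1,1]}' >/dev/null
python3 -m creep '{"twist":[[0,0,0],[0,0,0],[0,0,0],[0,0,0],[0,0,0]],"slide":[[0,0,0],[0,0,0],[0,0,0],[0,0,0],[0,0,0]],"claw":[1,1,0.8,0.7,0.6]}' >/dev/null
python3 -m creep '{"twist":[[0,0,0],[0,0,0],[0,0,0],[0,0,0],[0,0,0]],"slide":[[0,0,0],[0,0,0],[0,0,0],[0,0,0],[0,0,0]],"claw":[0.5,0.5,0.5,0.5,0.5]}'
python3 -m creep '{"twist":[[0,0,4],[0,0,5],[0,0,5],[0,0,5],[0,0,6]],"slide":[[0,0,0],[0,0,0],[0,0,0],[0,0,0],[0,0,0]],"claw":[0.5,0.5,0.5,0.5,0.5]}'
python3 -m creep '{"twist":[[0,0,6],[0,0,6],[0,0,6],[0,0,5],[0,0,5]],"slide":[[0,0,0],[0,0,0],[0,0,0],[0,0,0],[0,0,0]],"claw":[0.5,0.5,0.5,0.5,0.5]}'
python3 -m creep '{"twist":[[0,0,5],[0,0,5],[0,0,4],[0,0,3],[0,0,0]],"slide":[[0,0,0],[0,0,0],[0,0,0],[0,0,0],[0,0,0]],"claw":[0.5,0.5,0.5,0.5,0.5]}'
python3 -m creep '{"twist":[[0,0,1],[0,0,0],[0,0,0],[0,0,0]],"slide":[[0,0,0],[0,0,0],[0,0,0],[0,0,0]],"claw":[0.5,0.5,0.5,0.5]}'
python3 -c "
from h import *
print(pose()[2],observe()['moment'])"
```

```text
time_s: 67.32
ee_pos: [0.4663, -0.11, 0.0643]
tcp_rot: [0.0, 0.434, 0.901, -0.001]
force: [-5.8, -4.1, 14.9]
grip_width: 0.0432
gripper_force: 23.8
time_s: 67.73
ee_pos: [0.4663, -0.11, 0.0643]
tcp_rot: [0.001, 0.62, 0.784, -0.001]
force: [-5.5, -2.7, 14.4]
grip_width: 0.0433
gripper_force: 23.8
time_s: 68.15
ee_pos: [0.4663, -0.1101, 0.0643]
tcp_rot: [0.001, 0.791, 0.611, -0.001]
force: [-5.9, -3.3, 13.4]
grip_width: 0.0432
gripper_force: 23.8
time_s: 68.57
ee_pos: [0.4664, -0.1101, 0.0643]
tcp_rot: [0.001, 0.873, 0.488, -0.001]
force: [-5.9, -3.4, 14.9]
grip_width: 0.0434
gripper_force: 23.7
time_s: 68.9
ee_pos: [0.4664, -0.1101, 0.0643]
tcp_rot: [0.001, 0.876, 0.482, -0.001]
force: [-5.5, -3.3, 14.5]
grip_width: 0.0434
gripper_force: 23.8
57.60862096124423 [-0.43979805  0.99116386  0.38154982]
```

```bash
python3 -m creep '{"twist":[[0,0,0],[0,0,0],[0,0,0],[0,0,0],[0,0,0]],"slide":[[0,0,0],[0,0,0],[0,0,0],[0,0,0],[0,0,0]],"claw":[0.6,0.7,0.8,0.9,1]}'
python3 -m creep '{"twist":[[0,0,0],[0,0,0],[0,0,0],[0,0,0],[0,0,0]],"slide":[[0,0,0],[0,0,0],[0,0,-0.015],[0,0,-0.02],[0,0,-0.02]],"claw":[1,1,1,1,1]}' >/dev/null
python3 -m creep '{"twist":[[0,0,-7],[0,0,-7],[0,0,-7],[0,0,-7],[0,0,-7]],"slide":[[0,0,-0.03],[0,0,-0.03],[0,0,-0.03],[0,0,0],[0,0,0]],"claw":[1,1,1,1,1]}' >/dev/null
python3 -m creep '{"twist":[[0,0,0],[0,0,0],[0,0,0],[0,0,0],[0,0,0]],"slide":[[0.03,0,0],[0.03,0,0],[0,0,0],[0,0,0],[0,0,0]],"claw":[1,1,1,1,1]}' >/dev/null
python3 -m creep '{"twist":[[0,0,0],[0,0,0],[0,0,0],[0,0,0],[0,0,0]],"slide":[[0,0,0],[0,0,0],[0,0,0],[0,0,0],[0,0,0]],"claw":[1,1,1,1,1]}' >/dev/null
python3 - <<'E'
from h import *
to(.458,0,.2,93.5); m,T=cam('wrist'); im=save('wrist','w10.png'); save('top','top1.png')
hsv=cv2.cvtColor(im,cv2.COLOR_RGB2HSV); k=cv2.inRange(hsv,(5,170,120),(14,255,255)); k[:,:260]=0;k[:,400:]=0;k[:200]=0
n,l,st,ce=cv2.connectedComponentsWithStats(k)
for i in range(1,n):
    if st[i,4]>60: print(st[i],np.round(unproj(m,T,ce[i],.066)*1000,1))
a=cv2.imread('pics/w10.png'); b=cv2.imread('pics/top1.png')[120:300,130:480]
b=cv2.resize(b,(640,329)); a=a[100:,100:540]; a=cv2.resize(a,(396,270)); c=np.zeros((599,640,3),np.uint8); c[:329]=b; c[329:,:396]=a
cv2.imwrite('pics/fin.png',c)
E
```

```text
time_s: 69.32
ee_pos: [0.4673, -0.1087, 0.0625]
tcp_rot: [-0.0, 0.877, 0.48, 0.0]
force: [-0.1, -0.2, -0.1]
grip_width: 0.085
gripper_force: 0.0
 t 71.0 at [464.3 -49.4 207.4] psi 92.4 twist [-0.   0.  -1.1] slide(now axes) [49.6 -4.2  7.4] slide(after twist) [49.7 -3.3  7.4] grip 84.9 F [ 0.1 -0.6  0.8]
[275 221  20  34 323] [[444.4 -95.3  66. ]]
[324 262  22  22 265] [[ 488.8 -123.8   66. ]]
```

View pics/w10.png

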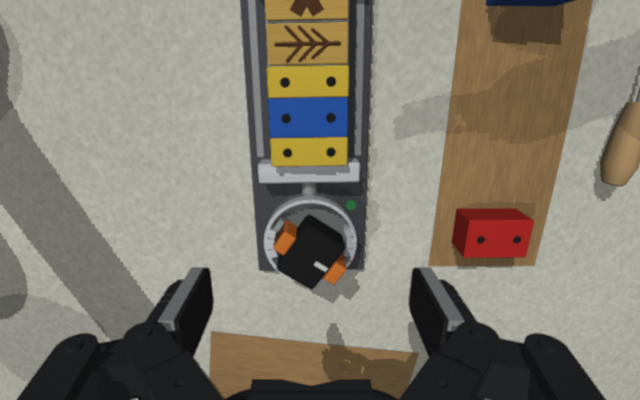

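View pics/top1.png

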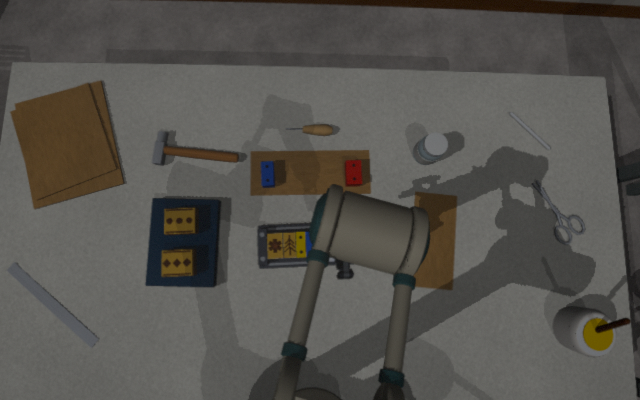

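The pictures show everything in place. The knob is locked with its tabs out at their starting positions ((285,238), (335,272)), and the row is clamped and flush. Both plates are flat on the stone at (180,221) and (177,263), the spare blue and red packers are on the card, and the bystanders have not moved.

```bash
python3 -c "
from h import *
print(finish_job())"
```

```text
the job is handed in; nothing more can be done
None
```

The changeover is done and handed in; the call returned no score. The chase holds star, leaf, yellow 24, blue 32 and yellow 24 (152 mm), locked with its tabs out, and both plates lie flat on the stone.

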